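# Load the bench dryer with washed filter bowls

### The job

Draw the peg tray out from under the dryer's clear hood, stand every washed square bowl upside down on a peg of its own so that its rim rests flat on the tray, and slide the loaded tray back under the hood until it is fully home against the end box. Only then push the black switch lever on the dryer right over, away from the robot.

Things in the scene. Friction and masses are not known exactly. Their poses are not given: they have to be found in the camera images.
- dryer: bench dryer, fixed: base plate 124 x 850 x 10 mm with a straight track along its y axis for the tray. Two blue rails (tops 28 mm above the bench) leave 104 mm between them from y = -595 to +255 mm; outer stop (top 22 mm) at y = -580, face of the blue end box at y = +219 mm. Origin on the bench, mid-width; x across the track away from the robot, y along the track into the hood, z up
- hood_mouth (a point): middle of the hood's entry edge, at the underside of its clear plastic roof, 120 mm above the bench (y = -115 mm in the dryer's frame). The roof covers y = -115 to +219 mm, x = -70 to +70 mm; its frame's top is 130 mm above the bench. A solid wall closes the hood's -x side, the +x side is open
- tray: loose aluminium tray, 100 mm wide (x), 419 mm long (y from -205 to +214 mm), 10 mm thick, 0.6 kg, sliding on the base plate between the rails (2 mm play each side). Four grey pegs, and a black handle plate at its -y end. Origin at the underside, axes as the dryer's. In the dryer's frame its y is +5 mm when fully home, -375 mm at the outer stop; starts home or up to 6 cm short
- tray_handle (a point): grip point in the tray's handle plate, 82 mm above the tray's underside. The plate is 60 mm wide across the track, 12 mm thick along the track, its top 16 mm above this point; take it from above with the fingers closing along the track. It is 70 mm outside the mouth of the hood when the tray is home
- peg0 (a point): foot of peg 0 (centre, on the tray's top face, y = -75 mm in the tray's frame); the peg, 30 mm thick with a tapered top, rises 60 mm from here
- peg1 (a point): foot of peg 1 (centre, on the tray's top face, y = 8 mm in the tray's frame); the peg, 30 mm thick with a tapered top, rises 60 mm from here
- peg2 (a point): foot of peg 2 (centre, on the tray's top face, y = 91 mm in the tray's frame); the peg, 30 mm thick with a tapered top, rises 60 mm from here
- peg3 (a point): foot of peg 3 (centre, on the tray's top face, y = 174 mm in the tray's frame); the peg, 30 mm thick with a tapered top, rises 60 mm from here
- bowl0: washed filter bowl, square open pot of bare cast aluminium, 56 x 56 mm outside, 48 x 48 mm inside, 76 mm long, 0.14 kg; floor 4 mm with a brass boss (20 mm across, 6 mm high) outside. Starts lying on one side. Origin on the underside of that side at mid length; +x along the pot to its open mouth, +z across it; the pot's centre is 28 mm along +z. None if absent
- bowl1: washed filter bowl, square open pot of bare cast aluminium, 56 x 56 mm outside, 48 x 48 mm inside, 76 mm long, 0.14 kg; floor 4 mm with a brass boss (20 mm across, 6 mm high) outside. Starts lying on one side. Origin on the underside of that side at mid length; +x along the pot to its open mouth, +z across it; the pot's centre is 28 mm along +z. None if absent
- bowl2: washed filter bowl, square open pot of bare cast aluminium, 56 x 56 mm outside, 48 x 48 mm inside, 76 mm long, 0.14 kg; floor 4 mm with a brass boss (20 mm across, 6 mm high) outside. Starts lying on one side. Origin on the underside of that side at mid length; +x along the pot to its open mouth, +z across it; the pot's centre is 28 mm along +z. None if absent
- bowl3: washed filter bowl, square open pot of bare cast aluminium, 56 x 56 mm outside, 48 x 48 mm inside, 76 mm long, 0.14 kg; floor 4 mm with a brass boss (20 mm across, 6 mm high) outside. Starts lying on one side. Origin on the underside of that side at mid length; +x along the pot to its open mouth, +z across it; the pot's centre is 28 mm along +z. None if absent
- bowl0_mouth (a point): centre of the mouth of bowl0, in the plane of its rim; None if absent
- bowl1_mouth (a point): centre of the mouth of bowl1, in the plane of its rim; None if absent
- bowl2_mouth (a point): centre of the mouth of bowl2, in the plane of its rim; None if absent
- bowl3_mouth (a point): centre of the mouth of bowl3, in the plane of its rim; None if absent
- bowl0_mid (a point): centre of bowl0, on its axis midway along its 76 mm length; None if absent
- bowl1_mid (a point): centre of bowl1, on its axis midway along its 76 mm length; None if absent
- bowl2_mid (a point): centre of bowl2, on its axis midway along its 76 mm length; None if absent
- bowl3_mid (a point): centre of bowl3, on its axis midway along its 76 mm length; None if absent
- switch (a joint): dryer switch lever, a black toggle 75 mm long on a grey block fixed to the near (-x) side of the dryer. 0 rad: leans towards the robot (off); 1.0 rad: right over, leaning to the dryer's +x (on). Light friction, stays where it is left; count it as on above 0.8. It turns about the dryer's y axis
- switch_tip (a point): tip of the switch lever

How it is judged:
By the outcome, as a careful person would: the job done as asked, in the order asked, and still so for the second after the job is handed in, with the robot touching nothing.
Of bowl0, bowl1, bowl2, bowl3 only 3 to 4 are there at a start; the rules pass over those that are not, and their reading is None.
At some moment in a run one of bowl0, bowl1, bowl2, bowl3 may be knocked a few centimetres aside while the robot is not near it.
Once in a run the grip may slacken for a moment while it holds something.
It also fails if it takes over 210 s, if anything falls off the work surface, if the arm or the gripper's body presses on something with over 40 N, if the wrist force passes 120 N, or if a joint passes its speed limit or range.

### The arm

A 6-joint arm with a two-finger parallel gripper is mounted at the origin on the work surface. World frame = base frame: x ahead of the robot, y to its left, z up, the work surface at z = 0. Lengths are in mm, angles in degrees, forces in N, time in s.
With the tool pointing down it reaches from about 350 to 725 mm from the base axis. Payload 4.3 kg.
Tool frame: the origin (TCP) lies midway between the tips of the shut fingers; the grasp point (between the pads) lies robot.grip_depth behind it (robot.grip_depth is the distance from the TCP to the grasp point, in mm); z points along the fingers, y is the line along which they close (so a half turn about z gives the same grasp; the last joint's range is limited). The gripper opens to 85 mm and grips with 20 to 120 N. Pads are 22 mm wide; open, the fingers measure 114 mm over their backs; the gripper's body (76 mm by 85 mm) begins 54 mm behind the grasp point. The pads swing forward as they close: fully open they stand 13 mm farther back than shut.
Start: joints at [-76.049, 21.618, 4.641, 73.018, 0, 83.68], TCP at [199.231, -539.423, 201.429] pointing down, gripper open.
Joint ranges: [-156.06, 156.06], [-48.1, 94.91], [-58.44, 69.94], [-101.28, 121.22], [-78.64, 73.56], [-180, 180]. Speed limits (degrees/s): [147.25, 147.25, 180, 180, 180, 180].

### API

Orientations are given as [roll, pitch, yaw] about the fixed x, y, z axes, in that order (R = Rz(yaw) Ry(pitch) Rx(roll)).
In Python, from workcell import robot gives the robot as it stands.
- The arm moves only by the shell command python3 -m pendant 'ROWS' [FORCE]. ROWS is JSON, a list of rows, each an object of numbers: "tx", "ty", "tz": the shift along the tool's x, y, z as a fraction of full scale; "wx", "wy", "wz": the turn, a rotation vector about the tool's x, y, z as a fraction of full scale; "gripper": the opening, from 0 (shut) to 1 (fully open). In form: [{"tx": .., "ty": .., "tz": .., "wx": .., "wy": .., "wz": .., "gripper": ..}, ...]. A call has 1 to 12 rows; each row shifts and turns the commanded pose from where the row before left it, along the tool's axes as they then stand; what a row does not reach is not made up. Full scale, the value 1, is 25 cm for a shift and 4 degrees for a turn. A row lasts 1/8 s, in which the tool goes at most 62.5 mm and 10.7 degrees, less where a joint would pass 70% of its speed; a pose out of reach is approached as far as the arm can. A call with a number of a shift or a turn outside -1 to 1 is refused whole. A call with a gripper value outside its range is refused whole. The fingers move at their own pace and stop on an object; FORCE is the grip in N (left out, the last holds). Time passes only in rows, so rows that do not move let the fingers close. It gives the time, the measured TCP pose, the force, the opening and the grip force at its end, in the units of the state.
- robot.read_state(): the state, without advancing time (a new reading comes with each control period).
- robot.snapshot(name): name is "scene" or "side" or "wrist"; returns a dict with "image" (400x640x3 uint8, red, green, blue), "depth" (400x640 float32, mm along the optical axis (not along the pixel's ray), 0 where there is no reading), "camera_matrix" (3x3 intrinsics, pixels), "extrinsics" (4x4, takes a point from world to camera coordinates). Camera axes: x right, y down, z forward; pixel columns grow to the right and rows downward; lengths in mm; the calibration is good to about 2 mm. A picture is of the moment at which its call begins.
- robot.finish_job(): hands the job in; it is judged then, once.
The state is a dict: "clock": time; "joints": joint angles; "dq": joint speeds; "joint_efforts": joint torques, N m; "ee_pos": TCP position; "tcp_rot": TCP orientation; "force": force on the tool from outside, world axes, zero at the start; "torque": the same for the moment, N m; "finger_gap": finger opening in mm; "gripper_force": force on a finger pad.
Only numpy, scipy, OpenCV 4.12 (cv2) and the standard library are available. Lean on these libraries where they do the work, as an engineer would, in place of code of your own. Each camera call takes 0.05 s, during which the arm holds its last target. There are 200 camera calls.

## Working session

There is one attempt and no reset: what is moved stays moved. The work goes in short steps, Python scripts to look and compute and a shell command to move; the robot and the scene stay as the last step left them, time stands still between calls to the robot, and variables do not carry over. Pictures are saved under pics/ and viewed, at most 14 in all, crops included, and the job is handed in when it is done.

```bash
mkdir -p pics; ls; cat > h.py <<'E'
import numpy as np, cv2, pickle
from workcell import robot
from scipy.spatial.transform import Rotation as Ro
def snap(n,save=None):
    s=robot.snapshot(n)
    if save: cv2.imwrite(save,cv2.resize(s["image"][:,:,::-1],(800,500)))
    return s
def cloud(s):
    K=s["camera_matrix"];d=s["depth"];v,u=np.mgrid[:400,:640]
    P=np.stack([(u-K[0,2])/K[0,0]*d,(v-K[1,2])/K[1,1]*d,d],-1)
    T=np.linalg.inv(s["extrinsics"]);W=P@T[:3,:3].T+T[:3,3];W[d==0]=np.nan
    return W
def pix(s,u,v,z):
    K=s["camera_matrix"];T=np.linalg.inv(s["extrinsics"])
    r=T[:3,:3]@np.linalg.inv(K)@[u,v,1];o=T[:3,3]
    return o+r*(z-o[2])/r[2]
E
python3 - <<'E'
from h import *
print(robot.grip_depth, robot.read_state())
for n in("scene","side","wrist"):
    s=snap(n,f"pics/{n}0.png");pickle.dump(s,open(f"{n}0.pkl","wb"))
    T=np.linalg.inv(s["extrinsics"]);print(n,T[:3,3].round(),T[:3,2].round(2))
E
```

```text
pics
18.700000000000003 {'clock': 0.0, 'joints': array([-7.60488278e+01,  2.16639111e+01,  4.56012424e+00,  7.30163257e+01,
        6.78715279e-04,  8.36800572e+01]), 'dq': array([ 0.03575197, -0.04701587,  0.0553446 , -0.01769395,  0.12602152,
       -0.00910413]), 'joint_efforts': array([-7.15525093e-04, -4.63604093e+01,  2.69872570e+01,  2.06809019e-02,
       -2.41671441e-04, -8.78258533e-06]), 'ee_pos': array([ 199.04726601, -538.67433537,  200.42186922]), 'tcp_rot': array([-1.79880692e+02, -1.38966008e-02,  2.02710998e+01]), 'force': array([ 0.66352535, -0.15338091,  0.05557796]), 'torque': array([-0.03162196,  0.00684618,  0.02145303]), 'gripper_force': 0.0, 'finger_gap': 85.26580340728125}
scene [1333.  290.  701.] [-0.78 -0.26 -0.57]
side [  26. 1043.  817.] [ 0.37 -0.76 -0.53]
wrist [ 276. -511.  374.] [-0.3  -0.11 -0.95]
```

View pics/scene0.png

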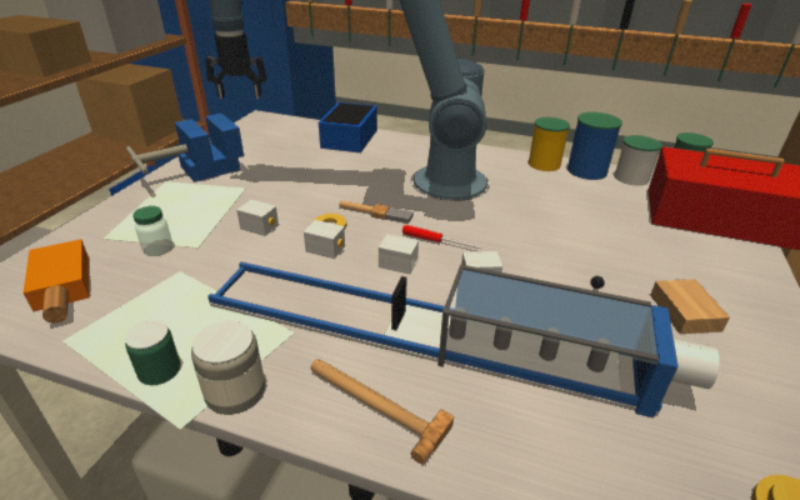

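View pics/side0.png

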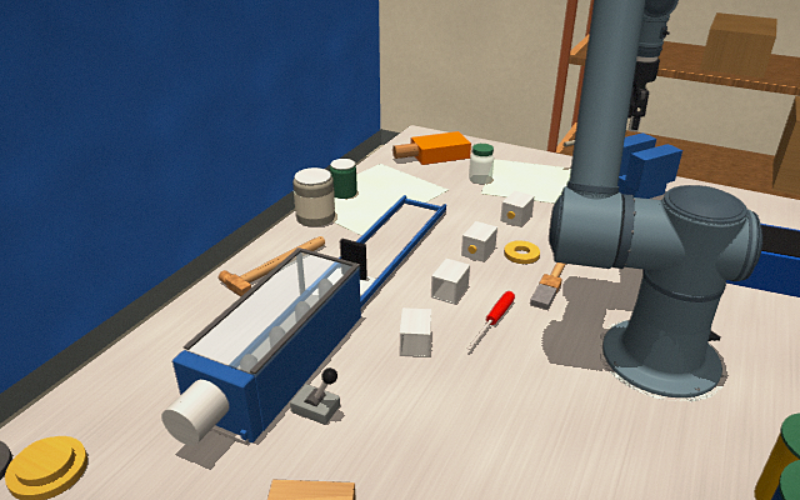

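The four bowls appear at scene (258,217), (325,238), (398,252) and (482,262). The handle is at (399,303), and the switch knob is at (597,282), or side (330,376). Next I'll measure from depth.

```bash
python3 - <<'E'
from h import *
sc=pickle.load(open("scene0.pkl","rb"));sd=pickle.load(open("side0.pkl","rb"))
for nm,s,C in(("scene",sc,[(258,217),(325,238),(398,252),(482,262)]),("side",sd,[(517,208),(480,240),(450,280),(416,330)])):
    W=cloud(s)
    for c in C:
        u,v=int(c[0]/1.25),int(c[1]/1.25)
        P=W[v-28:v+28,u-28:u+28].reshape(-1,3);P=P[(P[:,2]>50)&(P[:,2]<62)]
        if not len(P): print(nm,c,'none');continue
        m=np.median(P,0);P=P[np.hypot(*(P-m)[:,:2].T)<60]
        r=cv2.minAreaRect(P[:,:2].astype(np.float32));print(nm,c,len(P),np.median(P[:,2]).round(1),np.round(r[0],1),np.round(r[1],1),round(r[2],1))
    im=s["image"].astype(int);blue=(im[...,2]>im[...,0]+40)&(W[...,2]>23)&(W[...,2]<33)&(W[...,0]>250)&(W[...,0]<800)
    Q=W[blue];r=cv2.minAreaRect(Q[:,:2].astype(np.float32));print("rails",len(Q),r)
    # black handle, and switch
    dk=(im.sum(-1)<110)&(W[...,2]>40)&(W[...,0]>250)&(W[...,0]<700)
    n,l,st,ce=cv2.connectedComponentsWithStats(dk.astype(np.uint8))
    for i in range(1,n):
        if st[i,4]>15: p=W[l==i];print("dark",st[i,4],(ce[i]*1.25).round(),np.nanmin(p,0).round(),np.nanmax(p,0).round())
    if nm=="side": cr=s["image"][140:290,300:450,::-1]
    else: cr=s["image"][145:235,180:410,::-1]
    cv2.imwrite(f"pics/c_{nm}.png",cv2.resize(cr,None,fx=3.4,fy=3.4,interpolation=cv2.INTER_CUBIC))
E
```

```text
scene (258, 217) 279 55.0 [ 413.3 -385.5] [79.  60.1] 85.1
scene (325, 238) 320 54.9 [ 443.7 -189.6] [77.4 60.7] 86.9
scene (398, 252) 357 54.7 [438.   -8.3] [62.4 76.5] 0.1
scene (482, 262) 378 55.0 [430.3 178.6] [63.2 77.3] 21.9
rails 1713 ((604.490234375, -144.338623046875), (1319.3419189453125, 308.3887939453125), 70.30866241455078)
dark 239 [398. 302.] [612.  55.  40.] [668.  68. 109.]
dark 43 [596. 283.] [479. 398.  85.] [489. 416. 101.]
dark 183 [644. 373.] [617. 489.  40.] [695. 494. 111.]
side (517, 208) 211 56.3 [ 415.3 -378.9] [70.9 59.7] 86.4
side (480, 240) 277 56.7 [ 443.8 -181.9] [74.1 59.4] 88.4
side (450, 280) 388 56.6 [438.8  -8. ] [58.  82.8] 0.7
side (416, 330) 514 56.7 [431.1 179.2] [56.6 81.5] 21.1
rails 955 ((628.802978515625, 103.26806640625), (127.81156158447266, 851.875244140625), 2.4341394901275635)
dark 24 [482. 153.] [ 550. -555.   86.] [ 596. -526.  100.]
dark 356 [354. 254.] [563.  55.  40.] [662. 160. 113.]
dark 18 [358. 290.] [563. 158.  50.] [565. 165.  96.]
dark 102 [329. 376.] [461. 401.  84.] [482. 423. 107.]
```

View pics/c_side.png

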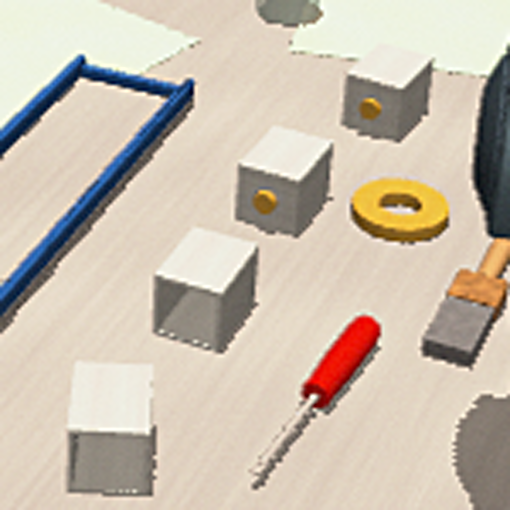

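The side crop shows A and B (the far two) with their bosses towards +y, so their mouths face -y. C and D have their mouths facing +y, with D turned about 22°. Next I'll refine the track axis and write the move planner.

```bash
cat >> h.py <<'E'
def rows(p,R,st=None):
    """total shift (in present tool axes, /250mm) first, then total turn (/4deg)"""
    st=st or robot.read_state();R0=Ro.from_euler("xyz",st["tcp_rot"],degrees=True)
    t=R0.inv().apply(np.array(p)-st["ee_pos"])/250;w=(R0.inv()*R).as_rotvec(degrees=True)/4
    # shift as seen if the turn comes first
    t2=R.inv().apply(np.array(p)-st["ee_pos"])/250
    print("shift",t.round(3),"turn",w.round(2),"| shift after turn",t2.round(3))
def frame(x,z):
    x=np.array(x,float);z=np.array(z,float);z/=np.linalg.norm(z);x-=z*(x@z);x/=np.linalg.norm(x)
    return Ro.from_matrix(np.c_[x,np.cross(z,x),z])
E
python3 - <<'E'
from h import *
print([a for a in dir(robot) if a[0]!='_'])
for n in("scene","side"):
    s=pickle.load(open(n+"0.pkl","rb"));W=cloud(s);im=s["image"].astype(int)
    b=(im[...,2]>im[...,0]+40)&(W[...,2]>15)&(W[...,2]<36)&(W[...,0]>530)&(W[...,0]<720)&(W[...,1]>-300)&(W[...,1]<50)
    Q=W[b];m=600+(50-0)*0
    c=np.polyfit(Q[:,1],Q[:,0],1);d=Q[:,0]-np.polyval(c,Q[:,1])
    for side in(d>0,d<0):
        q=Q[side];q=q[q[:,2]>25];print(n,len(q),"z",np.median(q[:,2]).round(1),"x=",np.polyfit(q[:,1],q[:,0],1).round(4), "spread",np.percentile(np.polyval(np.polyfit(q[:,1],q[:,0],1),q[:,1])-q[:,0],[2,98]).round(1))
    b=(im[...,2]>im[...,0]+40)&(W[...,2]>14)&(W[...,2]<24)&(W[...,0]>585)&(W[...,0]<700)&(W[...,1]<-250)&(W[...,1]>-360)
    if b.any(): print("stop y",np.percentile(W[b][:,1],[5,50,95]).round(1),np.median(W[b][:,0]))
    dk=(im.sum(-1)<110)&(W[...,2]>50)&(W[...,0]>590)&(W[...,0]<680)&(W[...,1]<100)&(W[...,1]>20)
    p=W[dk];print("handle",np.percentile(p,[3,97],axis=0).round(),"top",np.median(p[p[:,2]>100],0).round(1))
    e=(im[...,2]>im[...,0]+40)&(W[...,2]>60)&(W[...,0]>550)&(W[...,0]<720)&(W[...,1]>440)
    print("box",np.percentile(W[e],[2,98],axis=0).round())
E
```

```text
['IKError', 'finish_job', 'grip_depth', 'read_state', 'snapshot']
scene 357 z 26.8 x= [-2.430000e-02  6.965903e+02] spread [-4.5  4.8]
scene 263 z 26.9 x= [-2.61000e-02  5.82743e+02] spread [-4.6  5.8]
stop y [-315.1 -308.2 -258.6] 617.5170140214457
handle [[623.  59.  53.]
 [667.  68. 108.]] top [647.   65.2 105.7]
box [[564. 492.  64.]
 [697. 519. 127.]]
side 129 z 28.7 x= [-2.740000e-02  6.933445e+02] spread [-4.8  4.3]
side 212 z 28.6 x= [-2.810000e-02  5.794649e+02] spread [-5.4  4.7]
stop y [-316.6 -307.  -269. ] 649.593200657024
handle [[607.  60.  56.]
 [660.  70. 109.]] top [630.   66.4 105.9]
box [[554. 446.  63.]
 [687. 524. 129.]]
```

Track axis: x ≈ 638 − 0.0265·y, with the dryer origin at about (631, 272). The handle is at (636, 64), so the tray is about 23 mm short of home, which fits the brief. Going to the handle.

```bash
python3 - <<'E'
from h import *
rows([636.4,64,220],frame([-1,-.0265,0],[0,0,-1]))
E
```

```text
shift [ 2.476 -1.656 -0.074] turn [-0.000e+00 -3.000e-02 -4.031e+01] | shift after turn [-1.812  2.364 -0.077]
```

```bash
R() { :; }; 
python3 -m pendant '[{"tx":0.103,"ty":-0.069,"gripper":1},{"tx":0.103,"ty":-0.069},{"tx":0.103,"ty":-0.069},{"tx":0.103,"ty":-0.069},{"tx":0.103,"ty":-0.069},{"tx":0.103,"ty":-0.069},{"tx":0.103,"ty":-0.069},{"tx":0.103,"ty":-0.069},{"tx":0.103,"ty":-0.069},{"tx":0.103,"ty":-0.069},{"tx":0.103,"ty":-0.069},{"tx":0.103,"ty":-0.069}]' 60
python3 -m pendant '[{"tx":0.103,"ty":-0.069},{"tx":0.103,"ty":-0.069},{"tx":0.103,"ty":-0.069},{"tx":0.103,"ty":-0.069},{"tx":0.103,"ty":-0.069},{"tx":0.103,"ty":-0.069},{"tx":0.103,"ty":-0.069},{"tx":0.103,"ty":-0.069},{"tx":0.103,"ty":-0.069},{"tx":0.103,"ty":-0.069},{"tx":0.103,"ty":-0.069},{"tx":0.103,"ty":-0.069}]'
python3 -m pendant '[{"wz":-1},{"wz":-1},{"wz":-1},{"wz":-1},{"wz":-1},{"wz":-1},{"wz":-1},{"wz":-1},{"wz":-1},{"wz":-1},{"wz":-1},{"wz":-1}]'
python3 -m pendant '[{"wz":-1},{"wz":-1},{"wz":-1},{"wz":-1},{"wz":-1},{"wz":-1},{"wz":-1},{"wz":-1},{"wz":-1},{"wz":-1},{"wz":-1},{"wz":-1}]'
python3 -m pendant '[{"wz":-1},{"wz":-1},{"wz":-1},{"wz":-1},{"wz":-1},{"wz":-1},{"wz":-1},{"wz":-1},{"wz":-1},{"wz":-1},{"wz":-1},{"wz":-1}]'
python3 -m pendant '[{"wz":-1},{"wz":-1},{"wz":-1},{"wz":-1},{"wz":-0.3},{}]'
python3 - <<'E'
from h import *
rows([636.4,64,74],frame([-1,-.0265,0],[0,0,-1]))
E
```

```text
shift [ 2.476 -1.655  0.51 ] turn [-0.000e+00 -3.000e-02 -4.031e+01] | shift after turn [-1.812  2.364  0.507]schema error: expected keys tx, ty, tz, wx, wy, wz, gripper
schema error: expected keys tx, ty, tz, wx, wy, wz, gripper
schema error: expected keys tx, ty, tz, wx, wy, wz, gripper
schema error: expected keys tx, ty, tz, wx, wy, wz, gripper
schema error: expected keys tx, ty, tz, wx, wy, wz, gripper
schema error: expected keys tx, ty, tz, wx, wy, wz, gripper
```

```bash

python3 -m pendant '[{"tx":0.206,"ty":-0.138,"tz":0,"wx":0,"wy":0,"wz":0,"gripper":1},{"tx":0.206,"ty":-0.138,"tz":0,"wx":0,"wy":0,"wz":0,"gripper":1},{"tx":0.206,"ty":-0.138,"tz":0,"wx":0,"wy":0,"wz":0,"gripper":1},{"tx":0.206,"ty":-0.138,"tz":0,"wx":0,"wy":0,"wz":0,"gripper":1},{"tx":0.206,"ty":-0.138,"tz":0,"wx":0,"wy":0,"wz":0,"gripper":1},{"tx":0.206,"ty":-0.138,"tz":0,"wx":0,"wy":0,"wz":0,"gripper":1},{"tx":0.206,"ty":-0.138,"tz":0,"wx":0,"wy":0,"wz":0,"gripper":1},{"tx":0.206,"ty":-0.138,"tz":0,"wx":0,"wy":0,"wz":0,"gripper":1},{"tx":0.206,"ty":-0.138,"tz":0,"wx":0,"wy":0,"wz":0,"gripper":1},{"tx":0.206,"ty":-0.138,"tz":0,"wx":0,"wy":0,"wz":0,"gripper":1},{"tx":0.206,"ty":-0.138,"tz":0,"wx":0,"wy":0,"wz":0,"gripper":1},{"tx":0.206,"ty":-0.138,"tz":0,"wx":0,"wy":0,"wz":0,"gripper":1}]' 60
python3 -m pendant '[{"tx":0,"ty":0,"tz":0,"wx":0,"wy":0,"wz":-1,"gripper":1},{"tx":0,"ty":0,"tz":0,"wx":0,"wy":0,"wz":-1,"gripper":1},{"tx":0,"ty":0,"tz":0,"wx":0,"wy":0,"wz":-1,"gripper":1},{"tx":0,"ty":0,"tz":0,"wx":0,"wy":0,"wz":-1,"gripper":1},{"tx":0,"ty":0,"tz":0,"wx":0,"wy":0,"wz":-1,"gripper":1},{"tx":0,"ty":0,"tz":0,"wx":0,"wy":0,"wz":-1,"gripper":1},{"tx":0,"ty":0,"tz":0,"wx":0,"wy":0,"wz":-1,"gripper":1},{"tx":0,"ty":0,"tz":0,"wx":0,"wy":0,"wz":-1,"gripper":1},{"tx":0,"ty":0,"tz":0,"wx":0,"wy":0,"wz":-1,"gripper":1},{"tx":0,"ty":0,"tz":0,"wx":0,"wy":0,"wz":-1,"gripper":1},{"tx":0,"ty":0,"tz":0,"wx":0,"wy":0,"wz":-1,"gripper":1},{"tx":0,"ty":0,"tz":0,"wx":0,"wy":0,"wz":-1,"gripper":1}]'
python3 -m pendant '[{"tx":0,"ty":0,"tz":0,"wx":0,"wy":0,"wz":-1,"gripper":1},{"tx":0,"ty":0,"tz":0,"wx":0,"wy":0,"wz":-1,"gripper":1},{"tx":0,"ty":0,"tz":0,"wx":0,"wy":0,"wz":-1,"gripper":1},{"tx":0,"ty":0,"tz":0,"wx":0,"wy":0,"wz":-1,"gripper":1},{"tx":0,"ty":0,"tz":0,"wx":0,"wy":0,"wz":-1,"gripper":1},{"tx":0,"ty":0,"tz":0,"wx":0,"wy":0,"wz":-1,"gripper":1},{"tx":0,"ty":0,"tz":0,"wx":0,"wy":0,"wz":-1,"gripper":1},{"tx":0,"ty":0,"tz":0,"wx":0,"wy":0,"wz":-1,"gripper":1},{"tx":0,"ty":0,"tz":0,"wx":0,"wy":0,"wz":-1,"gripper":1},{"tx":0,"ty":0,"tz":0,"wx":0,"wy":0,"wz":-1,"gripper":1},{"tx":0,"ty":0,"tz":0,"wx":0,"wy":0,"wz":-1,"gripper":1},{"tx":0,"ty":0,"tz":0,"wx":0,"wy":0,"wz":-1,"gripper":1}]'
python3 -m pendant '[{"tx":0,"ty":0,"tz":0,"wx":0,"wy":0,"wz":-1,"gripper":1},{"tx":0,"ty":0,"tz":0,"wx":0,"wy":0,"wz":-1,"gripper":1},{"tx":0,"ty":0,"tz":0,"wx":0,"wy":0,"wz":-1,"gripper":1},{"tx":0,"ty":0,"tz":0,"wx":0,"wy":0,"wz":-1,"gripper":1},{"tx":0,"ty":0,"tz":0,"wx":0,"wy":0,"wz":-1,"gripper":1},{"tx":0,"ty":0,"tz":0,"wx":0,"wy":0,"wz":-1,"gripper":1},{"tx":0,"ty":0,"tz":0,"wx":0,"wy":0,"wz":-1,"gripper":1},{"tx":0,"ty":0,"tz":0,"wx":0,"wy":0,"wz":-1,"gripper":1},{"tx":0,"ty":0,"tz":0,"wx":0,"wy":0,"wz":-1,"gripper":1},{"tx":0,"ty":0,"tz":0,"wx":0,"wy":0,"wz":-1,"gripper":1},{"tx":0,"ty":0,"tz":0,"wx":0,"wy":0,"wz":-1,"gripper":1},{"tx":0,"ty":0,"tz":0,"wx":0,"wy":0,"wz":-1,"gripper":1}]'
python3 -m pendant '[{"tx":0,"ty":0,"tz":0,"wx":0,"wy":0,"wz":-1,"gripper":1},{"tx":0,"ty":0,"tz":0,"wx":0,"wy":0,"wz":-1,"gripper":1},{"tx":0,"ty":0,"tz":0,"wx":0,"wy":0,"wz":-1,"gripper":1},{"tx":0,"ty":0,"tz":0,"wx":0,"wy":0,"wz":-1,"gripper":1},{"tx":0,"ty":0,"tz":0,"wx":0,"wy":0,"wz":-0.3,"gripper":1},{"tx":0,"ty":0,"tz":0,"wx":0,"wy":0,"wz":0,"gripper":1}]'
python3 - <<'E'
from h import *
rows([636.4,64,74],frame([-1,-.0265,0],[0,0,-1]));print(robot.read_state()["joints"])
E
```

```text
clock: 1.65
ee_pos: [636.3, 64.8, 201.1]
tcp_rot: [180.0, 0.0, 20.3]
force: [0.8, -1.1, 0.0]
finger_gap: 85.1
gripper_force: 0.0
clock: 3.15
ee_pos: [635.2, 63.0, 200.8]
tcp_rot: [-179.9, 0.0, 68.4]
force: [-0.7, 0.2, 0.4]
finger_gap: 85.6
gripper_force: 0.0
clock: 4.65
ee_pos: [635.2, 63.0, 200.9]
tcp_rot: [-179.9, -0.0, 116.4]
force: [0.4, -1.0, 0.8]
finger_gap: 85.6
gripper_force: 0.0
clock: 6.15
ee_pos: [635.2, 63.0, 200.8]
tcp_rot: [-180.0, -0.1, 164.4]
force: [-0.1, -0.3, -0.9]
finger_gap: 85.4
gripper_force: 0.0
clock: 6.9
ee_pos: [635.4, 63.1, 201.1]
tcp_rot: [-180.0, -0.0, -178.6]
force: [0.4, 0.1, -0.0]
finger_gap: 85.8
gripper_force: 0.0
shift [-0.004  0.004  0.509] turn [-0.   -0.01 -0.02] | shift after turn [-0.004  0.004  0.509]
[-1.98389277e-02  2.95357466e+01  1.68822476e+01  7.73728428e+01
 -4.59100043e-03 -1.44824555e+00]
```

```bash

python3 -m pendant '[{"tx":-0.004,"ty":0.004,"tz":0.1,"wx":0,"wy":0,"wz":0,"gripper":1},{"tx":0,"ty":0,"tz":0.1,"wx":0,"wy":0,"wz":0,"gripper":1},{"tx":0,"ty":0,"tz":0.1,"wx":0,"wy":0,"wz":0,"gripper":1},{"tx":0,"ty":0,"tz":0.1,"wx":0,"wy":0,"wz":0,"gripper":1},{"tx":0,"ty":0,"tz":0.07,"wx":0,"wy":0,"wz":0,"gripper":1},{"tx":0,"ty":0,"tz":0.039,"wx":0,"wy":0,"wz":0,"gripper":1},{"tx":0,"ty":0,"tz":0,"wx":0,"wy":0,"wz":0,"gripper":1}]' 60
python3 -m pendant '[{"tx":0,"ty":0,"tz":0,"wx":0,"wy":0,"wz":0,"gripper":0},{"tx":0,"ty":0,"tz":0,"wx":0,"wy":0,"wz":0,"gripper":0},{"tx":0,"ty":0,"tz":0,"wx":0,"wy":0,"wz":0,"gripper":0},{"tx":0,"ty":0,"tz":0,"wx":0,"wy":0,"wz":0,"gripper":0},{"tx":0,"ty":0,"tz":0,"wx":0,"wy":0,"wz":0,"gripper":0},{"tx":0,"ty":0,"tz":0,"wx":0,"wy":0,"wz":0,"gripper":0},{"tx":0,"ty":0,"tz":0,"wx":0,"wy":0,"wz":0,"gripper":0},{"tx":0,"ty":0,"tz":0,"wx":0,"wy":0,"wz":0,"gripper":0}]' 60
python3 -m pendant '[{"tx":0,"ty":-0.02,"tz":0,"wx":0,"wy":0,"wz":0,"gripper":0},{"tx":0,"ty":-0.04,"tz":0,"wx":0,"wy":0,"wz":0,"gripper":0},{"tx":0,"ty":-0.04,"tz":0,"wx":0,"wy":0,"wz":0,"gripper":0},{"tx":0,"ty":-0.04,"tz":0,"wx":0,"wy":0,"wz":0,"gripper":0},{"tx":0,"ty":-0.04,"tz":0,"wx":0,"wy":0,"wz":0,"gripper":0}]'
```

```text
clock: 7.78
ee_pos: [635.9, 64.1, 73.5]
tcp_rot: [-180.0, -0.1, -178.5]
force: [-0.5, -0.4, 0.2]
finger_gap: 85.1
gripper_force: 0.0
clock: 8.78
ee_pos: [637.1, 62.8, 74.9]
tcp_rot: [-179.9, 0.1, -178.6]
force: [-0.4, -5.5, 5.3]
finger_gap: 9.1
gripper_force: 58.8
clock: 9.4
ee_pos: [638.4, 23.2, 74.9]
tcp_rot: [179.5, 0.1, -178.4]
force: [-0.5, 8.2, 5.6]
finger_gap: 9.0
gripper_force: 59.0
```

```bash

python3 -m pendant '[{"tx":0,"ty":-0.05,"tz":0,"wx":0,"wy":0,"wz":0,"gripper":0},{"tx":0,"ty":-0.05,"tz":0,"wx":0,"wy":0,"wz":0,"gripper":0},{"tx":0,"ty":-0.05,"tz":0,"wx":0,"wy":0,"wz":0,"gripper":0},{"tx":0,"ty":-0.05,"tz":0,"wx":0,"wy":0,"wz":0,"gripper":0},{"tx":0,"ty":-0.05,"tz":0,"wx":0,"wy":0,"wz":0,"gripper":0},{"tx":0,"ty":-0.05,"tz":0,"wx":0,"wy":0,"wz":0,"gripper":0},{"tx":0,"ty":-0.05,"tz":0,"wx":0,"wy":0,"wz":0,"gripper":0},{"tx":0,"ty":-0.05,"tz":0,"wx":0,"wy":0,"wz":0,"gripper":0},{"tx":0,"ty":-0.05,"tz":0,"wx":0,"wy":0,"wz":0,"gripper":0},{"tx":0,"ty":-0.05,"tz":0,"wx":0,"wy":0,"wz":0,"gripper":0},{"tx":0,"ty":-0.05,"tz":0,"wx":0,"wy":0,"wz":0,"gripper":0},{"tx":0,"ty":-0.05,"tz":0,"wx":0,"wy":0,"wz":0,"gripper":0}]' 
python3 -m pendant '[{"tx":0,"ty":-0.05,"tz":0,"wx":0,"wy":0,"wz":0,"gripper":0},{"tx":0,"ty":-0.05,"tz":0,"wx":0,"wy":0,"wz":0,"gripper":0},{"tx":0,"ty":-0.05,"tz":0,"wx":0,"wy":0,"wz":0,"gripper":0},{"tx":0,"ty":-0.05,"tz":0,"wx":0,"wy":0,"wz":0,"gripper":0},{"tx":0,"ty":-0.05,"tz":0,"wx":0,"wy":0,"wz":0,"gripper":0},{"tx":0,"ty":-0.05,"tz":0,"wx":0,"wy":0,"wz":0,"gripper":0},{"tx":0,"ty":-0.05,"tz":0,"wx":0,"wy":0,"wz":0,"gripper":0},{"tx":0,"ty":-0.05,"tz":0,"wx":0,"wy":0,"wz":0,"gripper":0},{"tx":0,"ty":-0.05,"tz":0,"wx":0,"wy":0,"wz":0,"gripper":0},{"tx":0,"ty":-0.05,"tz":0,"wx":0,"wy":0,"wz":0,"gripper":0},{"tx":0,"ty":-0.03,"tz":0,"wx":0,"wy":0,"wz":0,"gripper":0},{"tx":0,"ty":0,"tz":0,"wx":0,"wy":0,"wz":0,"gripper":0}]' 

```

```text
clock: 10.9
ee_pos: [642.4, -126.4, 74.9]
tcp_rot: [179.5, 0.2, -178.4]
force: [0.0, 8.5, 7.2]
finger_gap: 8.7
gripper_force: 59.2
clock: 12.4
ee_pos: [646.0, -259.9, 74.9]
tcp_rot: [179.6, 0.2, -178.4]
force: [-0.3, 6.0, 6.7]
finger_gap: 8.9
gripper_force: 59.2
```

```bash

python3 -m pendant '[{"tx":0,"ty":-0.03,"tz":0,"wx":0,"wy":0,"wz":0,"gripper":0},{"tx":0,"ty":-0.03,"tz":0,"wx":0,"wy":0,"wz":0,"gripper":0},{"tx":0,"ty":-0.03,"tz":0,"wx":0,"wy":0,"wz":0,"gripper":0},{"tx":0,"ty":-0.02,"tz":0,"wx":0,"wy":0,"wz":0,"gripper":0},{"tx":0,"ty":0,"tz":0,"wx":0,"wy":0,"wz":0,"gripper":0}]' 
python3 -m pendant '[{"tx":0,"ty":0,"tz":0,"wx":0,"wy":0,"wz":0,"gripper":0.6},{"tx":0,"ty":0,"tz":0,"wx":0,"wy":0,"wz":0,"gripper":1},{"tx":0,"ty":0,"tz":0,"wx":0,"wy":0,"wz":0,"gripper":1},{"tx":0,"ty":0,"tz":0,"wx":0,"wy":0,"wz":0,"gripper":1},{"tx":0,"ty":0,"tz":-0.15,"wx":0,"wy":0,"wz":0,"gripper":1},{"tx":0,"ty":0,"tz":-0.2,"wx":0,"wy":0,"wz":0,"gripper":1},{"tx":0,"ty":0,"tz":-0.2,"wx":0,"wy":0,"wz":0,"gripper":1},{"tx":0.1,"ty":0,"tz":-0.15,"wx":0,"wy":0,"wz":0,"gripper":1},{"tx":0.1,"ty":0,"tz":0,"wx":0,"wy":0,"wz":0,"gripper":1}]'
cat >> h.py <<'E'
def bowls(verbose=1):
    """lying bowls: centre xy, long-axis angle, from side+scene clouds"""
    for n in("scene","side"):
        s=robot.snapshot(n);W=cloud(s);ok=(W[...,2]>50)&(W[...,2]<62)&(W[...,0]>330)&(W[...,0]<545)&(abs(W[...,1])<520)
        k,l,st,ce=cv2.connectedComponentsWithStats(ok.astype(np.uint8),connectivity=8)
        for i in range(1,k):
            if st[i,4]<120: continue
            r=cv2.minAreaRect(W[l==i][:,:2].astype(np.float32));a=r[2]+(90 if r[1][1]>r[1][0] else 0)
            print(n,"c",np.round(r[0],1),"size",np.round(r[1]),"long axis",round(a,1))
E
python3 - <<'E'
from h import *
bowls()
s=snap("side","pics/side1.png");W=cloud(s);im=s["image"].astype(int)
for n in("side","scene"):
    if n!="side": s=robot.snapshot(n);W=cloud(s);im=s["image"].astype(int)
    dk=(im.sum(-1)<110)&(W[...,2]>50)&(W[...,2]<112)&(W[...,0]>590)&(W[...,0]<690)&(W[...,1]<-200)&(W[...,1]>-380)
    p=W[dk];print("handle",np.percentile(p,[3,50,97],axis=0).round())
    # pegs: points at z 70-82 above tray
    for lo in(65,):
        ok=(W[...,2]>lo)&(W[...,2]<84)&(W[...,0]>595)&(W[...,0]<690)&(W[...,1]<125)&(W[...,1]>-260)&~dk
        k,l,st,ce=cv2.connectedComponentsWithStats(ok.astype(np.uint8))
        for i in range(1,k):
            if st[i,4]>8: print(n,"peg",st[i,4],np.median(W[l==i],0).round(1),np.ptp(W[l==i],axis=0).round())
E
```

```text
clock: 13.02
ee_pos: [646.8, -286.7, 74.9]
tcp_rot: [179.6, 0.2, -178.4]
force: [-0.6, 7.1, 6.6]
finger_gap: 9.2
gripper_force: 59.3
clock: 14.15
ee_pos: [597.2, -293.5, 253.4]
tcp_rot: [-179.7, 0.4, -178.5]
force: [-0.4, 0.4, 0.6]
finger_gap: 84.9
gripper_force: 0.0
scene c [ 412.5 -385.4] size [78. 61.] long axis 84.9
scene c [ 442.4 -188.3] size [77. 63.] long axis 87.1
scene c [439.4  -9. ] size [78. 60.] long axis 88.9
scene c [430.8 178.8] size [59. 77.] long axis 112.6
side c [ 414.5 -387.4] size [86. 58.] long axis 86.4
side c [ 442.7 -188.5] size [86. 58.] long axis 88.5
side c [439.3  -7.6] size [58. 83.] long axis 90.7
side c [430.8 179.8] size [56. 81.] long axis 112.3
handle [[ 618. -286.   52.]
 [ 643. -280.   81.]
 [ 669. -274.  108.]]
side peg 63 [ 640.3 -162.5   75.5] [26. 23. 18.]
side peg 72 [638.  -80.8  75.6] [29. 29. 18.]
side peg 81 [634.6   2.7  75.6] [30. 30. 18.]
side peg 43 [633.   80.1  79.4] [27. 23. 14.]
handle [[ 623. -285.   51.]
 [ 654. -281.   80.]
 [ 676. -279.  106.]]
scene peg 96 [ 648.2 -167.5   73.7] [25. 27. 16.]
scene peg 99 [646.4 -84.4  74.7] [26. 28. 15.]
scene peg 104 [644.5  -2.3  74.3] [24. 28. 16.]
scene peg 110 [643.   79.6  74.4] [26. 29. 16.]
```

View pics/side1.png

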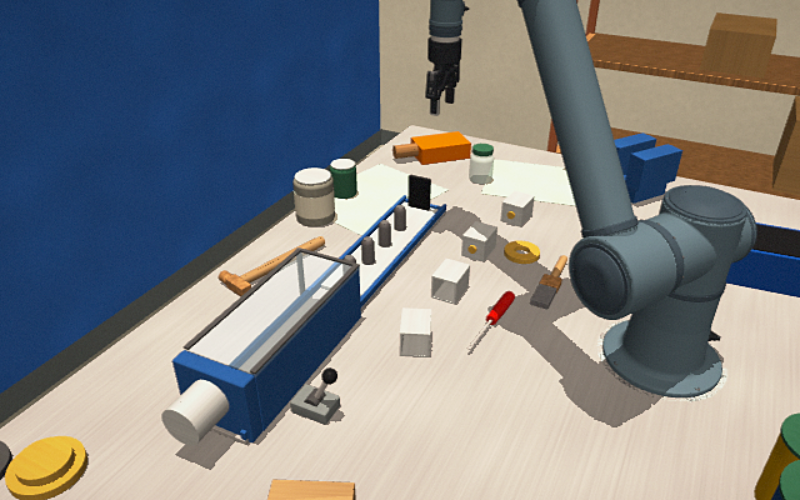

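The tray is out. In side1 the pegs stand at (400,217), (385,233), (368,250) and (349,262), all clear of the hood, which ends at about (357,265). Now the pick and place planner.

```bash
cat >> h.py <<'E'
C,S=np.cos(np.radians(50)),np.sin(np.radians(50)); GD=robot.grip_depth
PEG=[np.array([642.5-2.2*k,-171+83*k,20.]) for k in range(4)]
def pick(c,ang,off=10):
    a=np.array([np.cos(np.radians(ang)),np.sin(np.radians(ang)),0]);t=C*a-[0,0,S]
    return np.array([c[0],c[1],28])-off*a+GD*t, frame(a,t)
def place(k,off=10):
    t=S*np.array([.99965,.0265,0])-[0,0,C]
    return PEG[k]+[0,0,38+off]+GD*t, frame([0,0,-1],t)
def twist(p,R,n,st=None):
    st=st or robot.read_state();R0=Ro.from_euler("xyz",st["tcp_rot"],degrees=True)
    w=(R0.inv()*R).as_rotvec()/n;Rk=[R0*Ro.from_rotvec(w*k) for k in range(n)]
    d=np.linalg.solve(sum(r.as_matrix() for r in Rk),np.array(p)-st["ee_pos"])
    path=np.cumsum([r.apply(d) for r in Rk],0)+st["ee_pos"]
    print(n,"rows d",(d/250).round(3),"w",(np.degrees(w)/4).round(3),"mm/row",np.linalg.norm(d).round(1),"path",path[n//4].round(),path[n//2].round(),path[3*n//4].round())
E
python3 - <<'E'
from h import *
p,R=pick((413.5,-386),-94.4);print(p)
rows(p+[0,0,110],R);twist(p+[0,0,110],R,24);twist(p+[0,0,110],R,30)
E
```

```text
[ 413.34501772 -388.01417448   13.67496891]
shift [ 0.738 -0.365  0.502] turn [  7.32   8.11 -20.11] | shift after turn [0.013 0.697 0.666]
24 rows d [0.028 0.013 0.031] w [ 0.305  0.338 -0.838] mm/row 11.1 path [ 539. -284.  197.] [ 487. -302.  161.] [ 441. -342.  136.]
30 rows d [0.023 0.01  0.025] w [ 0.244  0.27  -0.67 ] mm/row 8.9 path [ 545. -283.  201.] [ 489. -301.  162.] [ 445. -337.  138.]
```

```bash

python3 -m pendant '[{"tx":0.028,"ty":0.013,"tz":0.031,"wx":0.305,"wy":0.338,"wz":-0.838,"gripper":1},{"tx":0.028,"ty":0.013,"tz":0.031,"wx":0.305,"wy":0.338,"wz":-0.838,"gripper":1},{"tx":0.028,"ty":0.013,"tz":0.031,"wx":0.305,"wy":0.338,"wz":-0.838,"gripper":1},{"tx":0.028,"ty":0.013,"tz":0.031,"wx":0.305,"wy":0.338,"wz":-0.838,"gripper":1},{"tx":0.028,"ty":0.013,"tz":0.031,"wx":0.305,"wy":0.338,"wz":-0.838,"gripper":1},{"tx":0.028,"ty":0.013,"tz":0.031,"wx":0.305,"wy":0.338,"wz":-0.838,"gripper":1},{"tx":0.028,"ty":0.013,"tz":0.031,"wx":0.305,"wy":0.338,"wz":-0.838,"gripper":1},{"tx":0.028,"ty":0.013,"tz":0.031,"wx":0.305,"wy":0.338,"wz":-0.838,"gripper":1},{"tx":0.028,"ty":0.013,"tz":0.031,"wx":0.305,"wy":0.338,"wz":-0.838,"gripper":1},{"tx":0.028,"ty":0.013,"tz":0.031,"wx":0.305,"wy":0.338,"wz":-0.838,"gripper":1},{"tx":0.028,"ty":0.013,"tz":0.031,"wx":0.305,"wy":0.338,"wz":-0.838,"gripper":1},{"tx":0.028,"ty":0.013,"tz":0.031,"wx":0.305,"wy":0.338,"wz":-0.838,"gripper":1}]' 
python3 -m pendant '[{"tx":0.028,"ty":0.013,"tz":0.031,"wx":0.305,"wy":0.338,"wz":-0.838,"gripper":1},{"tx":0.028,"ty":0.013,"tz":0.031,"wx":0.305,"wy":0.338,"wz":-0.838,"gripper":1},{"tx":0.028,"ty":0.013,"tz":0.031,"wx":0.305,"wy":0.338,"wz":-0.838,"gripper":1},{"tx":0.028,"ty":0.013,"tz":0.031,"wx":0.305,"wy":0.338,"wz":-0.838,"gripper":1},{"tx":0.028,"ty":0.013,"tz":0.031,"wx":0.305,"wy":0.338,"wz":-0.838,"gripper":1},{"tx":0.028,"ty":0.013,"tz":0.031,"wx":0.305,"wy":0.338,"wz":-0.838,"gripper":1},{"tx":0.028,"ty":0.013,"tz":0.031,"wx":0.305,"wy":0.338,"wz":-0.838,"gripper":1},{"tx":0.028,"ty":0.013,"tz":0.031,"wx":0.305,"wy":0.338,"wz":-0.838,"gripper":1},{"tx":0.028,"ty":0.013,"tz":0.031,"wx":0.305,"wy":0.338,"wz":-0.838,"gripper":1},{"tx":0.028,"ty":0.013,"tz":0.031,"wx":0.305,"wy":0.338,"wz":-0.838,"gripper":1},{"tx":0.028,"ty":0.013,"tz":0.031,"wx":0.305,"wy":0.338,"wz":-0.838,"gripper":1},{"tx":0.028,"ty":0.013,"tz":0.031,"wx":0.305,"wy":0.338,"wz":-0.838,"gripper":1}]' 
python3 - <<'E'
from h import *
bowls()
p,R=pick((413.5,-386),-94.4);print(p, robot.read_state()["joints"].round())
rows(p,R)
E
```

```text
clock: 15.85
ee_pos: [497.8, -296.4, 166.3]
tcp_rot: [-171.8, -19.9, -139.1]
force: [0.0, -0.4, 0.1]
finger_gap: 85.1
gripper_force: 0.0
clock: 17.35
ee_pos: [415.9, -385.5, 124.2]
tcp_rot: [179.9, -40.0, -94.2]
force: [0.0, 0.4, -1.3]
finger_gap: 85.5
gripper_force: 0.0
scene c [ 413.7 -385.7] size [78. 62.] long axis 84.6
scene c [ 441.6 -189.3] size [77. 63.] long axis 88.2
scene c [439.   -9.2] size [62. 78.] long axis 90.9
scene c [431.1 178.3] size [59. 77.] long axis 110.8
side c [ 414.  -385.5] size [86. 59.] long axis 85.6
side c [ 443.9 -189.1] size [87. 59.] long axis 87.2
side c [439.1  -8.7] size [58. 86.] long axis 90.9
side c [430.6 179.6] size [56. 82.] long axis 112.8
[ 413.34501772 -388.01417448   13.67496891] [ -29.   11.  -36.   24.  -36. -121.]
shift [-0.272  0.002  0.345] turn [0.02 0.01 0.02] | shift after turn [-0.273  0.003  0.344]
```

```bash

python3 -m pendant '[{"tx":-0.034,"ty":0.002,"tz":0.043,"wx":0,"wy":0,"wz":0,"gripper":1},{"tx":-0.034,"ty":0,"tz":0.043,"wx":0,"wy":0,"wz":0,"gripper":1},{"tx":-0.034,"ty":0,"tz":0.043,"wx":0,"wy":0,"wz":0,"gripper":1},{"tx":-0.034,"ty":0,"tz":0.043,"wx":0,"wy":0,"wz":0,"gripper":1},{"tx":-0.034,"ty":0,"tz":0.043,"wx":0,"wy":0,"wz":0,"gripper":1},{"tx":-0.034,"ty":0,"tz":0.043,"wx":0,"wy":0,"wz":0,"gripper":1},{"tx":-0.034,"ty":0,"tz":0.043,"wx":0,"wy":0,"wz":0,"gripper":1},{"tx":-0.034,"ty":0,"tz":0.043,"wx":0,"wy":0,"wz":0,"gripper":1},{"tx":0,"ty":0,"tz":0,"wx":0,"wy":0,"wz":0,"gripper":1}]' 
python3 -m pendant '[{"tx":0,"ty":0,"tz":0,"wx":0,"wy":0,"wz":0,"gripper":0},{"tx":0,"ty":0,"tz":0,"wx":0,"wy":0,"wz":0,"gripper":0},{"tx":0,"ty":0,"tz":0,"wx":0,"wy":0,"wz":0,"gripper":0},{"tx":0,"ty":0,"tz":0,"wx":0,"wy":0,"wz":0,"gripper":0},{"tx":0,"ty":0,"tz":0,"wx":0,"wy":0,"wz":0,"gripper":0}]' 80
python3 -m pendant '[{"tx":0.034,"ty":0,"tz":-0.043,"wx":0,"wy":0,"wz":0,"gripper":0},{"tx":0.06,"ty":0,"tz":-0.08,"wx":0,"wy":0,"wz":0,"gripper":0},{"tx":0.06,"ty":0,"tz":-0.08,"wx":0,"wy":0,"wz":0,"gripper":0},{"tx":0.06,"ty":0,"tz":-0.08,"wx":0,"wy":0,"wz":0,"gripper":0},{"tx":0.06,"ty":0,"tz":-0.08,"wx":0,"wy":0,"wz":0,"gripper":0},{"tx":0.06,"ty":0,"tz":-0.08,"wx":0,"wy":0,"wz":0,"gripper":0},{"tx":0.06,"ty":0,"tz":-0.08,"wx":0,"wy":0,"wz":0,"gripper":0}]'
python3 - <<'E'
from h import *
p,R=place(0);print(p)
for n in(24,28): twist(p+[0,0,75],R,n)
E
```

```text
clock: 18.58
ee_pos: [414.3, -388.0, 14.0]
tcp_rot: [179.9, -39.9, -94.3]
force: [-0.4, 0.9, 0.7]
finger_gap: 85.1
gripper_force: 0.0
clock: 19.2
ee_pos: [415.3, -389.0, 16.5]
tcp_rot: [-179.8, -40.1, -94.5]
force: [0.6, 4.7, 5.5]
finger_gap: 54.6
gripper_force: 84.9
clock: 20.08
ee_pos: [414.2, -379.4, 178.9]
tcp_rot: [179.9, -39.9, -94.3]
force: [-0.3, 0.6, -1.7]
finger_gap: 54.3
gripper_force: 84.2
[ 656.82001733 -170.62038668   55.9798717 ]
24 rows d [-0.063 -0.001  0.013] w [ 0.084 -0.75   0.953] mm/row 16.1 path [ 445. -302.  106.] [ 507. -235.   79.] [ 589. -186.   93.]
28 rows d [-0.054 -0.001  0.011] w [ 0.072 -0.643  0.816] mm/row 13.8 path [ 444. -304.  107.] [ 505. -236.   79.] [ 587. -187.   92.]
```

```bash

python3 -m pendant '[{"tx":0,"ty":0,"tz":0,"wx":0.084,"wy":-0.75,"wz":0.953,"gripper":0},{"tx":0,"ty":0,"tz":0,"wx":0.084,"wy":-0.75,"wz":0.953,"gripper":0},{"tx":0,"ty":0,"tz":0,"wx":0.084,"wy":-0.75,"wz":0.953,"gripper":0},{"tx":0,"ty":0,"tz":0,"wx":0.084,"wy":-0.75,"wz":0.953,"gripper":0},{"tx":0,"ty":0,"tz":0,"wx":0.084,"wy":-0.75,"wz":0.953,"gripper":0},{"tx":0,"ty":0,"tz":0,"wx":0.084,"wy":-0.75,"wz":0.953,"gripper":0},{"tx":0,"ty":0,"tz":0,"wx":0.084,"wy":-0.75,"wz":0.953,"gripper":0},{"tx":0,"ty":0,"tz":0,"wx":0.084,"wy":-0.75,"wz":0.953,"gripper":0},{"tx":0,"ty":0,"tz":0,"wx":0.084,"wy":-0.75,"wz":0.953,"gripper":0},{"tx":0,"ty":0,"tz":0,"wx":0.084,"wy":-0.75,"wz":0.953,"gripper":0},{"tx":0,"ty":0,"tz":0,"wx":0.084,"wy":-0.75,"wz":0.953,"gripper":0},{"tx":0,"ty":0,"tz":0,"wx":0.084,"wy":-0.75,"wz":0.953,"gripper":0}]' 
python3 -m pendant '[{"tx":0,"ty":0,"tz":0,"wx":0.084,"wy":-0.75,"wz":0.953,"gripper":0},{"tx":0,"ty":0,"tz":0,"wx":0.084,"wy":-0.75,"wz":0.953,"gripper":0},{"tx":0,"ty":0,"tz":0,"wx":0.084,"wy":-0.75,"wz":0.953,"gripper":0},{"tx":0,"ty":0,"tz":0,"wx":0.084,"wy":-0.75,"wz":0.953,"gripper":0},{"tx":0,"ty":0,"tz":0,"wx":0.084,"wy":-0.75,"wz":0.953,"gripper":0},{"tx":0,"ty":0,"tz":0,"wx":0.084,"wy":-0.75,"wz":0.953,"gripper":0},{"tx":0,"ty":0,"tz":0,"wx":0.084,"wy":-0.75,"wz":0.953,"gripper":0},{"tx":0,"ty":0,"tz":0,"wx":0.084,"wy":-0.75,"wz":0.953,"gripper":0},{"tx":0,"ty":0,"tz":0,"wx":0.084,"wy":-0.75,"wz":0.953,"gripper":0},{"tx":0,"ty":0,"tz":0,"wx":0.084,"wy":-0.75,"wz":0.953,"gripper":0},{"tx":0,"ty":0,"tz":0,"wx":0.084,"wy":-0.75,"wz":0.953,"gripper":0},{"tx":0,"ty":0,"tz":0,"wx":0.084,"wy":-0.75,"wz":0.953,"gripper":0}]' 
python3 - <<'E'
from h import *
p,R=place(0);print(p,robot.read_state()["joints"].round())
rows(p+[0,0,90],R)
snap("side","pics/side2.png")
E
```

```text
clock: 21.58
ee_pos: [414.2, -379.4, 178.2]
tcp_rot: [-161.9, 4.9, -135.0]
force: [0.4, -0.1, -1.2]
finger_gap: 54.4
gripper_force: 84.2
clock: 23.08
ee_pos: [414.4, -379.7, 178.2]
tcp_rot: [179.8, 50.1, -178.8]
force: [0.4, -0.1, -1.7]
finger_gap: 54.5
gripper_force: 84.2
[ 656.82001733 -170.62038668   55.9798717 ] [-77.   7. -39.  31.  49. -72.]
shift [-0.535  0.813  0.843] turn [-0.01  0.02 -0.05] | shift after turn [-0.539  0.81   0.842]
```

View pics/side2.png

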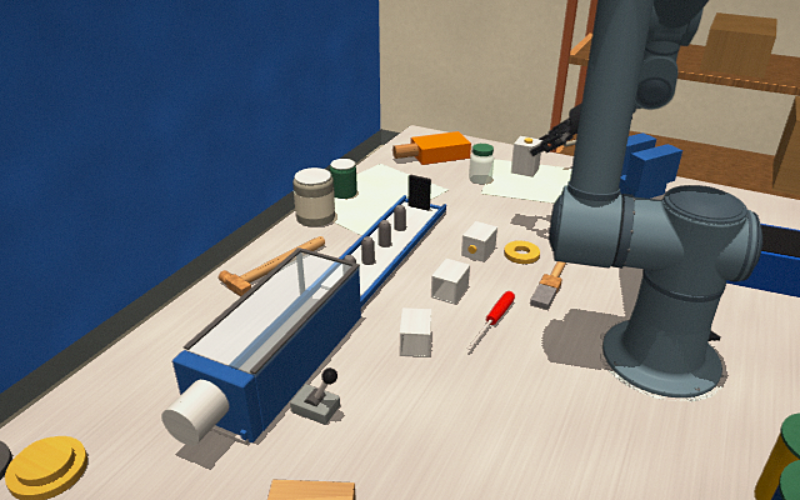

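Picture side2 shows the bowl held upside down with its boss up at (527,155). Moving it over peg 0.

```bash

python3 -m pendant '[{"tx":-0.02,"ty":0.03,"tz":0.03,"wx":0,"wy":0,"wz":0,"gripper":0},{"tx":-0.05,"ty":0.08,"tz":0.08,"wx":0,"wy":0,"wz":0,"gripper":0},{"tx":-0.06,"ty":0.09,"tz":0.1,"wx":0,"wy":0,"wz":0,"gripper":0},{"tx":-0.06,"ty":0.09,"tz":0.1,"wx":0,"wy":0,"wz":0,"gripper":0},{"tx":-0.06,"ty":0.09,"tz":0.1,"wx":0,"wy":0,"wz":0,"gripper":0},{"tx":-0.06,"ty":0.09,"tz":0.1,"wx":0,"wy":0,"wz":0,"gripper":0},{"tx":-0.06,"ty":0.09,"tz":0.1,"wx":0,"wy":0,"wz":0,"gripper":0},{"tx":-0.06,"ty":0.09,"tz":0.09,"wx":0,"wy":0,"wz":0,"gripper":0},{"tx":-0.05,"ty":0.08,"tz":0.07,"wx":0,"wy":0,"wz":0,"gripper":0},{"tx":-0.04,"ty":0.055,"tz":0.05,"wx":0,"wy":0,"wz":0,"gripper":0},{"tx":-0.015,"ty":0.02,"tz":0.02,"wx":0,"wy":0,"wz":0,"gripper":0},{"tx":0,"ty":0,"tz":0,"wx":0,"wy":0,"wz":0,"gripper":0}]' 
cat >> h.py <<'E'
def held(zlo=112):
    """top of the bowl held/standing over tray: cloud above zlo"""
    for n in("scene","side"):
        s=robot.snapshot(n);W=cloud(s);im=s["image"].astype(int)
        m=(im.min(-1)>90)&(np.ptp(im,axis=-1)<40)&(W[...,2]>zlo)&(W[...,0]>560)&(W[...,0]<720)&(W[...,1]>-260)&(W[...,1]<130)
        k,l,st,_=cv2.connectedComponentsWithStats(m.astype(np.uint8))
        for i in range(1,k):
            if st[i,4]>40:
                p=W[l==i];zt=np.percentile(p[:,2],90);q=p[p[:,2]>zt-6];r=cv2.minAreaRect(q[:,:2].astype(np.float32))
                print(n,"ztop",zt.round(1),"zmin",np.percentile(p[:,2],2).round(),"c",np.round(r[0],1),np.round(r[1]),round(r[2],1))
E
python3 - <<'E'
from h import *
p,R=place(0);rows(p+[0,0,5],R);held()
E
```

```text
clock: 24.62
ee_pos: [656.7, -171.5, 146.6]
tcp_rot: [-179.9, 50.1, -178.4]
force: [0.3, -0.9, -0.1]
finger_gap: 54.1
gripper_force: 84.3
shift [0.262 0.004 0.22 ] turn [0.   0.01 0.02] | shift after turn [0.262 0.003 0.221]
scene ztop 184.6 zmin 115.0 c [ 642.2 -173.6] [66. 76.] 2.3
side ztop 185.6 zmin 114.0 c [ 640.7 -166.9] [69. 71.] 3.3
```

```bash

python3 -m pendant '[{"tx":0.032,"ty":0.002,"tz":0.027,"wx":0,"wy":0,"wz":0,"gripper":0},{"tx":0.033,"ty":0.002,"tz":0.028,"wx":0,"wy":0,"wz":0,"gripper":0},{"tx":0.033,"ty":0,"tz":0.028,"wx":0,"wy":0,"wz":0,"gripper":0},{"tx":0.033,"ty":0,"tz":0.028,"wx":0,"wy":0,"wz":0,"gripper":0},{"tx":0.033,"ty":0,"tz":0.028,"wx":0,"wy":0,"wz":0,"gripper":0},{"tx":0.033,"ty":0,"tz":0.028,"wx":0,"wy":0,"wz":0,"gripper":0},{"tx":0.033,"ty":0,"tz":0.028,"wx":0,"wy":0,"wz":0,"gripper":0},{"tx":0.03,"ty":0,"tz":0.025,"wx":0,"wy":0,"wz":0,"gripper":0},{"tx":0,"ty":0,"tz":0,"wx":0,"wy":0,"wz":0,"gripper":0}]' 
python3 -m pendant '[{"tx":0.006,"ty":0,"tz":0.005,"wx":0,"wy":0,"wz":0,"gripper":0},{"tx":0.006,"ty":0,"tz":0.005,"wx":0,"wy":0,"wz":0,"gripper":0},{"tx":0.003,"ty":0,"tz":0.0026,"wx":0,"wy":0,"wz":0,"gripper":0},{"tx":0,"ty":0,"tz":0,"wx":0,"wy":0,"wz":0,"gripper":0}]' 
python3 - <<'E'
from h import *
held(80)
E
```

```text
clock: 25.85
ee_pos: [656.2, -170.8, 59.8]
tcp_rot: [179.9, 49.9, -178.6]
force: [-0.2, -1.5, -1.2]
finger_gap: 54.3
gripper_force: 84.3
clock: 26.35
ee_pos: [657.9, -171.5, 58.4]
tcp_rot: [-179.8, 50.3, -178.3]
force: [-5.3, 1.3, 6.1]
finger_gap: 54.3
gripper_force: 85.0
scene ztop 98.4 zmin 81.0 c [ 643.6 -173.9] [66. 74.] 1.6
side ztop 99.7 zmin 81.0 c [ 636.5 -158.9] [83. 78.] 89.7
```

```bash

python3 -m pendant '[{"tx":0,"ty":0,"tz":0,"wx":0,"wy":0,"wz":0,"gripper":0.8},{"tx":0,"ty":0,"tz":0,"wx":0,"wy":0,"wz":0,"gripper":0.8},{"tx":0,"ty":0,"tz":0,"wx":0,"wy":0,"wz":0,"gripper":0.8},{"tx":0,"ty":0,"tz":0,"wx":0,"wy":0,"wz":0,"gripper":0.8},{"tx":0,"ty":0,"tz":-0.04,"wx":0,"wy":0,"wz":0,"gripper":0.8},{"tx":0,"ty":0,"tz":-0.08,"wx":0,"wy":0,"wz":0,"gripper":0.8},{"tx":0,"ty":0,"tz":-0.1,"wx":0,"wy":0,"wz":0,"gripper":0.8},{"tx":0,"ty":0,"tz":-0.1,"wx":0,"wy":0,"wz":0,"gripper":0.8},{"tx":0,"ty":0,"tz":-0.1,"wx":0,"wy":0,"wz":0,"gripper":1},{"tx":0,"ty":0,"tz":-0.1,"wx":0,"wy":0,"wz":0,"gripper":1},{"tx":0,"ty":0,"tz":-0.1,"wx":0,"wy":0,"wz":0,"gripper":1}]' 
python3 - <<'E'
from h import *
held(80);bowls();snap("scene","pics/sc3.png")
p,R=pick((442.8,-188.8),-92.3);p=p+[0,0,125]
rows(p,R)
for n in (24,):twist(p,R,n)
E
```

```text
clock: 27.82
ee_pos: [542.9, -178.9, 161.3]
tcp_rot: [179.7, 49.5, -178.5]
force: [0.4, -0.0, 0.6]
finger_gap: 85.5
gripper_force: 0.0
scene ztop 95.9 zmin 82.0 c [ 646.3 -169.3] [58. 57.] 1.3
side ztop 98.5 zmin 80.0 c [ 646.9 -167.9] [58. 62.] 3.3
scene c [ 442.9 -189.4] size [77. 62.] long axis 87.8
scene c [439.4  -9. ] size [61. 77.] long axis 91.4
scene c [430.  178.5] size [60. 77.] long axis 111.1
side c [ 444.9 -190. ] size [86. 61.] long axis 87.3
side c [439.5  -6.8] size [59. 80.] long axis 91.1
side c [430.7 179.3] size [56. 81.] long axis 112.9
shift [ 0.33  -0.034 -0.253] turn [ -1.92  17.73 -23.35] | shift after turn [-0.008  0.403  0.107]
24 rows d [ 0.016  0.012 -0.001] w [-0.08   0.739 -0.973] mm/row 5.1 path [ 519. -165.  141.] [ 490. -166.  130.] [ 462. -177.  130.]
```

View pics/sc3.png

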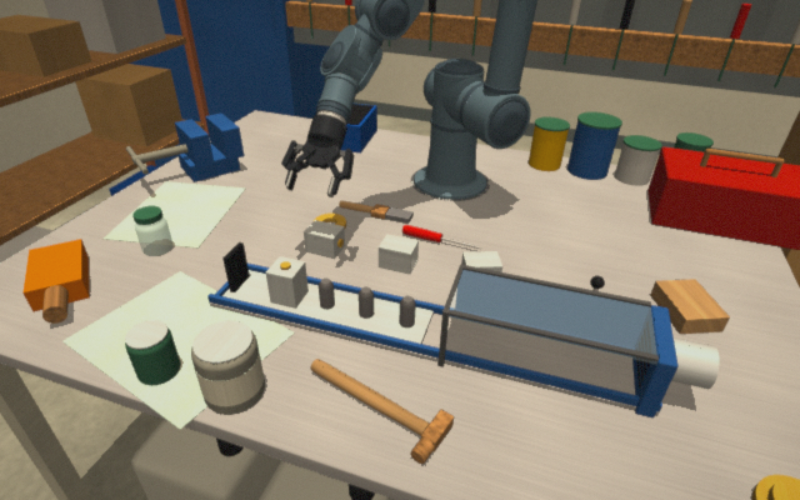

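Bowl A stands on peg 0 at scene (288,282), with its top at 96 mm as it should be. Next is B.

```bash

python3 -m pendant '[{"tx":0.016,"ty":0.012,"tz":-0.001,"wx":-0.08,"wy":0.739,"wz":-0.973,"gripper":1},{"tx":0.016,"ty":0.012,"tz":-0.001,"wx":-0.08,"wy":0.739,"wz":-0.973,"gripper":1},{"tx":0.016,"ty":0.012,"tz":-0.001,"wx":-0.08,"wy":0.739,"wz":-0.973,"gripper":1},{"tx":0.016,"ty":0.012,"tz":-0.001,"wx":-0.08,"wy":0.739,"wz":-0.973,"gripper":1},{"tx":0.016,"ty":0.012,"tz":-0.001,"wx":-0.08,"wy":0.739,"wz":-0.973,"gripper":1},{"tx":0.016,"ty":0.012,"tz":-0.001,"wx":-0.08,"wy":0.739,"wz":-0.973,"gripper":1},{"tx":0.016,"ty":0.012,"tz":-0.001,"wx":-0.08,"wy":0.739,"wz":-0.973,"gripper":1},{"tx":0.016,"ty":0.012,"tz":-0.001,"wx":-0.08,"wy":0.739,"wz":-0.973,"gripper":1},{"tx":0.016,"ty":0.012,"tz":-0.001,"wx":-0.08,"wy":0.739,"wz":-0.973,"gripper":1},{"tx":0.016,"ty":0.012,"tz":-0.001,"wx":-0.08,"wy":0.739,"wz":-0.973,"gripper":1},{"tx":0.016,"ty":0.012,"tz":-0.001,"wx":-0.08,"wy":0.739,"wz":-0.973,"gripper":1},{"tx":0.016,"ty":0.012,"tz":-0.001,"wx":-0.08,"wy":0.739,"wz":-0.973,"gripper":1}]' 
python3 -m pendant '[{"tx":0.016,"ty":0.012,"tz":-0.001,"wx":-0.08,"wy":0.739,"wz":-0.973,"gripper":1},{"tx":0.016,"ty":0.012,"tz":-0.001,"wx":-0.08,"wy":0.739,"wz":-0.973,"gripper":1},{"tx":0.016,"ty":0.012,"tz":-0.001,"wx":-0.08,"wy":0.739,"wz":-0.973,"gripper":1},{"tx":0.016,"ty":0.012,"tz":-0.001,"wx":-0.08,"wy":0.739,"wz":-0.973,"gripper":1},{"tx":0.016,"ty":0.012,"tz":-0.001,"wx":-0.08,"wy":0.739,"wz":-0.973,"gripper":1},{"tx":0.016,"ty":0.012,"tz":-0.001,"wx":-0.08,"wy":0.739,"wz":-0.973,"gripper":1},{"tx":0.016,"ty":0.012,"tz":-0.001,"wx":-0.08,"wy":0.739,"wz":-0.973,"gripper":1},{"tx":0.016,"ty":0.012,"tz":-0.001,"wx":-0.08,"wy":0.739,"wz":-0.973,"gripper":1},{"tx":0.016,"ty":0.012,"tz":-0.001,"wx":-0.08,"wy":0.739,"wz":-0.973,"gripper":1},{"tx":0.016,"ty":0.012,"tz":-0.001,"wx":-0.08,"wy":0.739,"wz":-0.973,"gripper":1},{"tx":0.016,"ty":0.012,"tz":-0.001,"wx":-0.08,"wy":0.739,"wz":-0.973,"gripper":1},{"tx":0.016,"ty":0.012,"tz":-0.001,"wx":-0.08,"wy":0.739,"wz":-0.973,"gripper":1}]' 
python3 - <<'E'
from h import *
bowls()
p,R=pick((442.8,-188.8),-92.3);print(p, robot.read_state()["joints"].round())
rows(p,R)
E
```

```text
clock: 29.58
ee_pos: [495.5, -164.1, 131.5]
tcp_rot: [-161.7, 4.4, -133.7]
force: [0.3, -0.6, 0.1]
finger_gap: 85.5
gripper_force: 0.0
clock: 31.08
ee_pos: [443.8, -187.9, 139.9]
tcp_rot: [179.7, -40.1, -92.0]
force: [-0.8, -0.4, 0.4]
finger_gap: 85.7
gripper_force: 0.0
scene c [ 441.8 -189. ] size [77. 63.] long axis 86.3
scene c [439.5  -8.3] size [78. 60.] long axis 90.0
scene c [430.4 178.9] size [61. 78.] long axis 111.7
side c [ 443.6 -187.7] size [86. 59.] long axis 86.9
side c [439.1  -7. ] size [59. 79.] long axis 91.0
side c [430.9 179.5] size [56. 82.] long axis 111.3
[ 442.71892863 -190.81850088   13.67496891] [ -4.  13. -29.  46. -40. -92.]
shift [-0.311 -0.001  0.394] turn [0.02 0.01 0.06] | shift after turn [-0.312  0.001  0.394]
```

```bash

python3 -m pendant '[{"tx":-0.035,"ty":0,"tz":0.044,"wx":0,"wy":0,"wz":0,"gripper":1},{"tx":-0.035,"ty":0,"tz":0.044,"wx":0,"wy":0,"wz":0,"gripper":1},{"tx":-0.035,"ty":0,"tz":0.044,"wx":0,"wy":0,"wz":0,"gripper":1},{"tx":-0.035,"ty":0,"tz":0.044,"wx":0,"wy":0,"wz":0,"gripper":1},{"tx":-0.035,"ty":0,"tz":0.044,"wx":0,"wy":0,"wz":0,"gripper":1},{"tx":-0.035,"ty":0,"tz":0.044,"wx":0,"wy":0,"wz":0,"gripper":1},{"tx":-0.035,"ty":0,"tz":0.044,"wx":0,"wy":0,"wz":0,"gripper":1},{"tx":-0.034,"ty":0,"tz":0.043,"wx":0,"wy":0,"wz":0,"gripper":1},{"tx":-0.033,"ty":0,"tz":0.043,"wx":0,"wy":0,"wz":0,"gripper":1},{"tx":0,"ty":0,"tz":0,"wx":0,"wy":0,"wz":0,"gripper":1}]' 
python3 -m pendant '[{"tx":0,"ty":0,"tz":0,"wx":0,"wy":0,"wz":0,"gripper":0},{"tx":0,"ty":0,"tz":0,"wx":0,"wy":0,"wz":0,"gripper":0},{"tx":0,"ty":0,"tz":0,"wx":0,"wy":0,"wz":0,"gripper":0},{"tx":0,"ty":0,"tz":0,"wx":0,"wy":0,"wz":0,"gripper":0},{"tx":0,"ty":0,"tz":0,"wx":0,"wy":0,"wz":0,"gripper":0}]' 80
python3 -m pendant '[{"tx":0.034,"ty":0,"tz":-0.043,"wx":0,"wy":0,"wz":0,"gripper":0},{"tx":0.06,"ty":0,"tz":-0.08,"wx":0,"wy":0,"wz":0,"gripper":0},{"tx":0.06,"ty":0,"tz":-0.08,"wx":0,"wy":0,"wz":0,"gripper":0},{"tx":0.06,"ty":0,"tz":-0.08,"wx":0,"wy":0,"wz":0,"gripper":0},{"tx":0.06,"ty":0,"tz":-0.08,"wx":0,"wy":0,"wz":0,"gripper":0},{"tx":0.06,"ty":0,"tz":-0.08,"wx":0,"wy":0,"wz":0,"gripper":0},{"tx":0.06,"ty":0,"tz":-0.08,"wx":0,"wy":0,"wz":0,"gripper":0}]'
python3 - <<'E'
from h import *
p,R=place(1);print(p)
rows(p+[0,0,90],R);twist(p+[0,0,90],R,24);twist(p+[0,0,130],R,24)
E
```

```text
clock: 32.42
ee_pos: [442.1, -191.9, 14.4]
tcp_rot: [179.8, -40.0, -92.2]
force: [-1.4, 0.2, 0.1]
finger_gap: 85.3
gripper_force: 0.0
clock: 33.05
ee_pos: [443.9, -191.9, 16.5]
tcp_rot: [-179.9, -40.0, -92.3]
force: [0.1, 4.4, 6.4]
finger_gap: 54.1
gripper_force: 85.1
clock: 33.92
ee_pos: [443.1, -183.2, 180.4]
tcp_rot: [179.9, -40.0, -92.3]
force: [0.1, -0.1, -1.7]
finger_gap: 54.3
gripper_force: 84.4
[654.62001733 -87.62038668  55.9798717 ]
shift [-0.407 -0.83  -0.162] turn [  2.07 -17.76  23.41] | shift after turn [-0.445  0.36   0.744]
24 rows d [-0.042 -0.013  0.012] w [ 0.086 -0.74   0.975] mm/row 11.5 path [ 482. -138.  129.] [ 538. -102.  111.] [603. -84. 121.]
24 rows d [-0.043 -0.016  0.005] w [ 0.086 -0.74   0.975] mm/row 11.5 path [ 487. -132.  139.] [545. -96. 133.] [608. -80. 154.]
```

```bash

python3 -m pendant '[{"tx":-0.043,"ty":-0.016,"tz":0.005,"wx":0.086,"wy":-0.74,"wz":0.975,"gripper":0},{"tx":-0.043,"ty":-0.016,"tz":0.005,"wx":0.086,"wy":-0.74,"wz":0.975,"gripper":0},{"tx":-0.043,"ty":-0.016,"tz":0.005,"wx":0.086,"wy":-0.74,"wz":0.975,"gripper":0},{"tx":-0.043,"ty":-0.016,"tz":0.005,"wx":0.086,"wy":-0.74,"wz":0.975,"gripper":0},{"tx":-0.043,"ty":-0.016,"tz":0.005,"wx":0.086,"wy":-0.74,"wz":0.975,"gripper":0},{"tx":-0.043,"ty":-0.016,"tz":0.005,"wx":0.086,"wy":-0.74,"wz":0.975,"gripper":0},{"tx":-0.043,"ty":-0.016,"tz":0.005,"wx":0.086,"wy":-0.74,"wz":0.975,"gripper":0},{"tx":-0.043,"ty":-0.016,"tz":0.005,"wx":0.086,"wy":-0.74,"wz":0.975,"gripper":0},{"tx":-0.043,"ty":-0.016,"tz":0.005,"wx":0.086,"wy":-0.74,"wz":0.975,"gripper":0},{"tx":-0.043,"ty":-0.016,"tz":0.005,"wx":0.086,"wy":-0.74,"wz":0.975,"gripper":0},{"tx":-0.043,"ty":-0.016,"tz":0.005,"wx":0.086,"wy":-0.74,"wz":0.975,"gripper":0},{"tx":-0.043,"ty":-0.016,"tz":0.005,"wx":0.086,"wy":-0.74,"wz":0.975,"gripper":0}]'
python3 -m pendant '[{"tx":-0.043,"ty":-0.016,"tz":0.005,"wx":0.086,"wy":-0.74,"wz":0.975,"gripper":0},{"tx":-0.043,"ty":-0.016,"tz":0.005,"wx":0.086,"wy":-0.74,"wz":0.975,"gripper":0},{"tx":-0.043,"ty":-0.016,"tz":0.005,"wx":0.086,"wy":-0.74,"wz":0.975,"gripper":0},{"tx":-0.043,"ty":-0.016,"tz":0.005,"wx":0.086,"wy":-0.74,"wz":0.975,"gripper":0},{"tx":-0.043,"ty":-0.016,"tz":0.005,"wx":0.086,"wy":-0.74,"wz":0.975,"gripper":0},{"tx":-0.043,"ty":-0.016,"tz":0.005,"wx":0.086,"wy":-0.74,"wz":0.975,"gripper":0},{"tx":-0.043,"ty":-0.016,"tz":0.005,"wx":0.086,"wy":-0.74,"wz":0.975,"gripper":0},{"tx":-0.043,"ty":-0.016,"tz":0.005,"wx":0.086,"wy":-0.74,"wz":0.975,"gripper":0},{"tx":-0.043,"ty":-0.016,"tz":0.005,"wx":0.086,"wy":-0.74,"wz":0.975,"gripper":0},{"tx":-0.043,"ty":-0.016,"tz":0.005,"wx":0.086,"wy":-0.74,"wz":0.975,"gripper":0},{"tx":-0.043,"ty":-0.016,"tz":0.005,"wx":0.086,"wy":-0.74,"wz":0.975,"gripper":0},{"tx":-0.043,"ty":-0.016,"tz":0.005,"wx":0.086,"wy":-0.74,"wz":0.975,"gripper":0}]'
python3 - <<'E'
from h import *
p,R=place(1);rows(p+[0,0,5],R);held(120)
E
```

```text
clock: 35.42
ee_pos: [535.2, -100.5, 131.3]
tcp_rot: [-161.4, 4.8, -133.9]
force: [-0.3, 0.7, -2.3]
finger_gap: 54.2
gripper_force: 84.4
clock: 36.92
ee_pos: [655.7, -87.8, 184.9]
tcp_rot: [179.9, 50.0, -178.7]
force: [0.4, 0.7, -1.7]
finger_gap: 54.1
gripper_force: 84.4
shift [0.382 0.    0.315] turn [-0.01 -0.   -0.03] | shift after turn [0.382 0.001 0.315]
scene ztop 222.5 zmin 148.0 c [642.4 -88.9] [67. 76.] 5.4
side ztop 223.7 zmin 149.0 c [633.3 -78.3] [ 65. 100.] 70.2
```

```bash

python3 -m pendant '[{"tx":0.03,"ty":0,"tz":0.025,"wx":0,"wy":0,"wz":0,"gripper":0},{"tx":0.033,"ty":0,"tz":0.027,"wx":0,"wy":0,"wz":0,"gripper":0},{"tx":0.033,"ty":0,"tz":0.027,"wx":0,"wy":0,"wz":0,"gripper":0},{"tx":0.033,"ty":0,"tz":0.027,"wx":0,"wy":0,"wz":0,"gripper":0},{"tx":0.033,"ty":0,"tz":0.027,"wx":0,"wy":0,"wz":0,"gripper":0},{"tx":0.033,"ty":0,"tz":0.027,"wx":0,"wy":0,"wz":0,"gripper":0},{"tx":0.033,"ty":0,"tz":0.027,"wx":0,"wy":0,"wz":0,"gripper":0},{"tx":0.033,"ty":0,"tz":0.027,"wx":0,"wy":0,"wz":0,"gripper":0},{"tx":0.033,"ty":0,"tz":0.027,"wx":0,"wy":0,"wz":0,"gripper":0},{"tx":0.033,"ty":0,"tz":0.027,"wx":0,"wy":0,"wz":0,"gripper":0},{"tx":0.033,"ty":0,"tz":0.027,"wx":0,"wy":0,"wz":0,"gripper":0},{"tx":0.022,"ty":0,"tz":0.018,"wx":0,"wy":0,"wz":0,"gripper":0}]' 
python3 -m pendant '[{"tx":0.006,"ty":0,"tz":0.005,"wx":0,"wy":0,"wz":0,"gripper":0},{"tx":0.006,"ty":0,"tz":0.005,"wx":0,"wy":0,"wz":0,"gripper":0},{"tx":0.006,"ty":0,"tz":0.005,"wx":0,"wy":0,"wz":0,"gripper":0},{"tx":0,"ty":0,"tz":0,"wx":0,"wy":0,"wz":0,"gripper":0}]' 

```

```text
clock: 38.52
ee_pos: [663.8, -90.7, 65.0]
tcp_rot: [179.8, 49.2, -178.5]
force: [-25.9, 1.1, 18.9]
finger_gap: 54.2
gripper_force: 88.4
clock: 39.02
ee_pos: [665.4, -91.1, 61.8]
tcp_rot: [179.8, 49.3, -178.4]
force: [-38.7, 2.5, 28.0]
finger_gap: 54.2
gripper_force: 91.3
```

```bash

python3 - <<'E'
from h import *
print(robot.read_state()["joints"].round(1),robot.read_state()["force"])
s=snap("scene");cv2.imwrite("pics/sc4.png",cv2.resize(s["image"][150:300,160:400,::-1],(800,500),interpolation=cv2.INTER_CUBIC))
held(80)
E
```

```text
[-22.4  17.7 -58.4 -32.8  18.2 -16.2] [-38.69158243   2.53822392  28.0317401 ]
scene ztop 96.3 zmin 81.0 c [ 647.3 -170.2] [61. 59.] 1.3
scene ztop 100.9 zmin 82.0 c [651.6 -91.8] [66. 71.] 1.6
side ztop 101.4 zmin 81.0 c [ 636.4 -117.7] [157.  91.] 88.5
```

View pics/sc4.png

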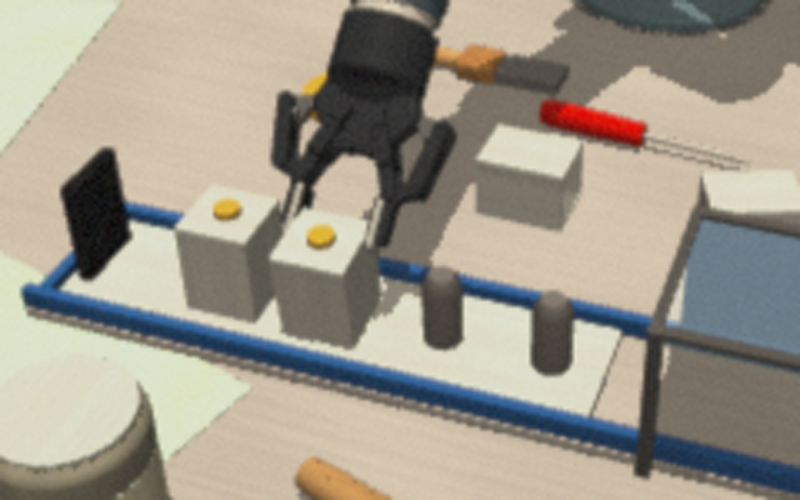

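J3 has hit its −58.4° limit in this pose, so the tool ran about 9 mm outwards and the bowl is pressing on its peg. sc4 shows bowl B around peg 1 at (325,280) and nearly down. I'll ease the load, release it, and use less lean for the other two.

```bash

python3 -m pendant '[{"tx":-0.008,"ty":0,"tz":-0.012,"wx":0,"wy":0,"wz":0,"gripper":0},{"tx":0,"ty":0,"tz":-0.012,"wx":0,"wy":0,"wz":0,"gripper":0},{"tx":0,"ty":0.008,"tz":0,"wx":0,"wy":0,"wz":0,"gripper":0},{"tx":0,"ty":0,"tz":0,"wx":0,"wy":0,"wz":0,"gripper":0}]'
python3 - <<'E'
from h import *
print(robot.read_state()["joints"].round(1));held(80)
E
```

```text
clock: 39.67
ee_pos: [663.3, -89.3, 65.9]
tcp_rot: [179.8, 49.1, -178.4]
force: [0.3, -0.4, -1.5]
finger_gap: 54.0
gripper_force: 86.0
[-22.3  16.8 -58.4 -31.7  18.1 -16.2]
scene ztop 104.8 zmin 81.0 c [649.1 -89.6] [67. 71.] 3.1
scene ztop 96.2 zmin 81.0 c [ 647.8 -169.4] [59. 58.] 2.1
side ztop 105.6 zmin 82.0 c [ 639.7 -114.1] [ 86. 129.] 3.6
```

```bash

python3 -m pendant '[{"tx":0.012,"ty":0,"tz":0.006,"wx":0,"wy":0,"wz":0,"gripper":0},{"tx":0.008,"ty":0,"tz":0.004,"wx":0,"wy":0,"wz":0,"gripper":0},{"tx":0,"ty":0,"tz":0,"wx":0,"wy":0,"wz":0,"gripper":0}]'
python3 -m pendant '[{"tx":0,"ty":0,"tz":0,"wx":0,"wy":0,"wz":0,"gripper":0.74},{"tx":0,"ty":0,"tz":0,"wx":0,"wy":0,"wz":0,"gripper":0.74},{"tx":0,"ty":0,"tz":0,"wx":0,"wy":0,"wz":0,"gripper":0.74},{"tx":0,"ty":0,"tz":0,"wx":0,"wy":0,"wz":0,"gripper":0.74}]'
python3 - <<'E'
from h import *
held(80)
E
```

```text
clock: 40.15
ee_pos: [663.7, -90.1, 61.2]
tcp_rot: [179.7, 49.0, -178.4]
force: [-0.4, 0.0, -0.9]
finger_gap: 54.2
gripper_force: 85.9
clock: 40.65
ee_pos: [663.9, -90.2, 61.6]
tcp_rot: [179.7, 49.0, -178.4]
force: [-0.3, -0.5, -0.3]
finger_gap: 63.2
gripper_force: 0.0
scene ztop 103.0 zmin 81.0 c [644.9 -90.9] [58. 79.] 3.4
scene ztop 96.0 zmin 81.0 c [ 647.7 -166.8] [60. 64.] 1.5
side ztop 99.4 zmin 82.0 c [ 638.8 -115.4] [ 74. 167.] 0.4
```

```bash
sed -i 's/np.radians(50)/np.radians(36)/g' h.py
python3 -m pendant '[{"tx":0,"ty":0,"tz":-0.03,"wx":0,"wy":0,"wz":0,"gripper":0.74},{"tx":0,"ty":0,"tz":-0.06,"wx":0,"wy":0,"wz":0,"gripper":0.74},{"tx":0,"ty":0,"tz":-0.08,"wx":0,"wy":0,"wz":0,"gripper":0.74},{"tx":-0.04,"ty":0,"tz":-0.1,"wx":0,"wy":0,"wz":0,"gripper":0.74},{"tx":-0.06,"ty":0,"tz":-0.1,"wx":0,"wy":0,"wz":0,"gripper":1},{"tx":-0.06,"ty":0,"tz":-0.1,"wx":0,"wy":0,"wz":0,"gripper":1},{"tx":-0.06,"ty":0,"tz":-0.1,"wx":0,"wy":0,"wz":0,"gripper":1}]' 
python3 - <<'E'
from h import *
held(80);bowls();print(robot.read_state()["joints"].round(1))
p,R=pick((439.3,-8),90.4);p=p+[0,0,125]
rows(p,R);twist(p,R,24)
E
```

```text
clock: 41.62
ee_pos: [601.6, -96.1, 202.4]
tcp_rot: [179.5, 48.3, -178.4]
force: [-0.2, -0.6, 0.1]
finger_gap: 85.3
gripper_force: 0.0
scene ztop 96.1 zmin 81.0 c [ 647.  -170.1] [59. 57.] 3.1
scene ztop 96.3 zmin 81.0 c [648.  -88.9] [60. 57.] 0.7
side ztop 98.6 zmin 81.0 c [ 647.6 -128.5] [ 60. 144.] 1.0
scene c [440.1  -8.7] size [60. 77.] long axis 90.1
scene c [429.4 178.2] size [62. 76.] long axis 113.4
side c [439.   -8.2] size [83. 59.] long axis 88.6
side c [430.8 179.5] size [56. 81.] long axis 113.7
[-27.   -6.4 -52.9  -1.   21.4 -20. ]
shift [ 0.606  0.395 -0.318] turn [-1.18 19.32 25.49] | shift after turn [ 0.029 -0.65   0.448]
24 rows d [ 0.038 -0.012  0.009] w [-0.049  0.805  1.062] mm/row 10.2 path [ 559. -103.  147.] [510. -81. 120.] [464. -41. 120.]
```

```bash
python3 - <<'E'
from h import *
p,R=pick((439.3,-8.2),90.4);p=p+[0,0,125];twist(p,R,26)
E
```

```text
26 rows d [ 0.035 -0.011  0.008] w [-0.045  0.743  0.98 ] mm/row 9.4 path [ 563. -104.  151.] [510. -82. 120.] [468. -45. 119.]
```

```bash

python3 -m pendant '[{"tx":0.035,"ty":-0.011,"tz":0.008,"wx":-0.045,"wy":0.743,"wz":0.98,"gripper":1},{"tx":0.035,"ty":-0.011,"tz":0.008,"wx":-0.045,"wy":0.743,"wz":0.98,"gripper":1},{"tx":0.035,"ty":-0.011,"tz":0.008,"wx":-0.045,"wy":0.743,"wz":0.98,"gripper":1},{"tx":0.035,"ty":-0.011,"tz":0.008,"wx":-0.045,"wy":0.743,"wz":0.98,"gripper":1},{"tx":0.035,"ty":-0.011,"tz":0.008,"wx":-0.045,"wy":0.743,"wz":0.98,"gripper":1},{"tx":0.035,"ty":-0.011,"tz":0.008,"wx":-0.045,"wy":0.743,"wz":0.98,"gripper":1},{"tx":0.035,"ty":-0.011,"tz":0.008,"wx":-0.045,"wy":0.743,"wz":0.98,"gripper":1},{"tx":0.035,"ty":-0.011,"tz":0.008,"wx":-0.045,"wy":0.743,"wz":0.98,"gripper":1},{"tx":0.035,"ty":-0.011,"tz":0.008,"wx":-0.045,"wy":0.743,"wz":0.98,"gripper":1}]' 
python3 -m pendant '[{"tx":0.035,"ty":-0.011,"tz":0.008,"wx":-0.045,"wy":0.743,"wz":0.98,"gripper":1},{"tx":0.035,"ty":-0.011,"tz":0.008,"wx":-0.045,"wy":0.743,"wz":0.98,"gripper":1},{"tx":0.035,"ty":-0.011,"tz":0.008,"wx":-0.045,"wy":0.743,"wz":0.98,"gripper":1},{"tx":0.035,"ty":-0.011,"tz":0.008,"wx":-0.045,"wy":0.743,"wz":0.98,"gripper":1},{"tx":0.035,"ty":-0.011,"tz":0.008,"wx":-0.045,"wy":0.743,"wz":0.98,"gripper":1},{"tx":0.035,"ty":-0.011,"tz":0.008,"wx":-0.045,"wy":0.743,"wz":0.98,"gripper":1},{"tx":0.035,"ty":-0.011,"tz":0.008,"wx":-0.045,"wy":0.743,"wz":0.98,"gripper":1},{"tx":0.035,"ty":-0.011,"tz":0.008,"wx":-0.045,"wy":0.743,"wz":0.98,"gripper":1},{"tx":0.035,"ty":-0.011,"tz":0.008,"wx":-0.045,"wy":0.743,"wz":0.98,"gripper":1}]' 
python3 -m pendant '[{"tx":0.035,"ty":-0.011,"tz":0.008,"wx":-0.045,"wy":0.743,"wz":0.98,"gripper":1},{"tx":0.035,"ty":-0.011,"tz":0.008,"wx":-0.045,"wy":0.743,"wz":0.98,"gripper":1},{"tx":0.035,"ty":-0.011,"tz":0.008,"wx":-0.045,"wy":0.743,"wz":0.98,"gripper":1},{"tx":0.035,"ty":-0.011,"tz":0.008,"wx":-0.045,"wy":0.743,"wz":0.98,"gripper":1},{"tx":0.035,"ty":-0.011,"tz":0.008,"wx":-0.045,"wy":0.743,"wz":0.98,"gripper":1},{"tx":0.035,"ty":-0.011,"tz":0.008,"wx":-0.045,"wy":0.743,"wz":0.98,"gripper":1},{"tx":0.035,"ty":-0.011,"tz":0.008,"wx":-0.045,"wy":0.743,"wz":0.98,"gripper":1},{"tx":0.035,"ty":-0.011,"tz":0.008,"wx":-0.045,"wy":0.743,"wz":0.98,"gripper":1}]' 
python3 - <<'E'
from h import *
bowls();print(robot.read_state()["joints"].round(1))
p,R=pick((439.3,-8.2),90.4);print(p);rows(p,R)
E
```

```text
clock: 42.95
ee_pos: [547.3, -99.2, 136.7]
tcp_rot: [158.8, 13.9, 147.2]
force: [0.2, -0.4, 1.0]
finger_gap: 85.5
gripper_force: 0.0
clock: 44.08
ee_pos: [479.8, -57.5, 115.3]
tcp_rot: [159.3, -24.2, 124.2]
force: [-0.2, -0.7, 0.3]
finger_gap: 85.5
gripper_force: 0.0
clock: 45.08
ee_pos: [438.7, -2.4, 142.1]
tcp_rot: [-179.4, -54.2, 89.9]
force: [0.1, -0.6, -0.1]
finger_gap: 85.9
gripper_force: 0.0
scene c [438.6  -8.9] size [67. 77.] long axis 91.2
scene c [430.3 178.1] size [59. 79.] long axis 108.8
side c [438.7  -7.5] size [83. 58.] long axis 89.6
side c [431.1 178.8] size [56. 84.] long axis 112.5
[-39.2  35.4  -9.9  86.4  38.5  35.4]
[439.26419578  -3.07150719  17.00841578]
shift [-0.406  0.007  0.29 ] turn [-0.05 -0.05 -0.07] | shift after turn [-0.405  0.004  0.292]
```

```bash

python3 -m pendant '[{"tx":-0.045,"ty":0.005,"tz":0.032,"wx":0,"wy":0,"wz":0,"gripper":1},{"tx":-0.045,"ty":0,"tz":0.032,"wx":0,"wy":0,"wz":0,"gripper":1},{"tx":-0.045,"ty":0,"tz":0.032,"wx":0,"wy":0,"wz":0,"gripper":1},{"tx":-0.045,"ty":0,"tz":0.032,"wx":0,"wy":0,"wz":0,"gripper":1},{"tx":-0.045,"ty":0,"tz":0.032,"wx":0,"wy":0,"wz":0,"gripper":1},{"tx":-0.045,"ty":0,"tz":0.032,"wx":0,"wy":0,"wz":0,"gripper":1},{"tx":-0.045,"ty":0,"tz":0.033,"wx":0,"wy":0,"wz":0,"gripper":1},{"tx":-0.045,"ty":0,"tz":0.033,"wx":0,"wy":0,"wz":0,"gripper":1},{"tx":-0.045,"ty":0,"tz":0.032,"wx":0,"wy":0,"wz":0,"gripper":1},{"tx":0,"ty":0,"tz":0,"wx":0,"wy":0,"wz":0,"gripper":1}]' 
python3 -m pendant '[{"tx":0,"ty":0,"tz":0,"wx":0,"wy":0,"wz":0,"gripper":0},{"tx":0,"ty":0,"tz":0,"wx":0,"wy":0,"wz":0,"gripper":0},{"tx":0,"ty":0,"tz":0,"wx":0,"wy":0,"wz":0,"gripper":0},{"tx":0,"ty":0,"tz":0,"wx":0,"wy":0,"wz":0,"gripper":0},{"tx":0,"ty":0,"tz":0,"wx":0,"wy":0,"wz":0,"gripper":0}]' 80
python3 -m pendant '[{"tx":0.045,"ty":0,"tz":-0.032,"wx":0,"wy":0,"wz":0,"gripper":0},{"tx":0.08,"ty":0,"tz":-0.06,"wx":0,"wy":0,"wz":0,"gripper":0},{"tx":0.08,"ty":0,"tz":-0.06,"wx":0,"wy":0,"wz":0,"gripper":0},{"tx":0.08,"ty":0,"tz":-0.06,"wx":0,"wy":0,"wz":0,"gripper":0},{"tx":0.08,"ty":0,"tz":-0.06,"wx":0,"wy":0,"wz":0,"gripper":0},{"tx":0.08,"ty":0,"tz":-0.06,"wx":0,"wy":0,"wz":0,"gripper":0},{"tx":0.08,"ty":0,"tz":-0.06,"wx":0,"wy":0,"wz":0,"gripper":0}]'
python3 - <<'E'
from h import *
p,R=place(2);print(p)
rows(p+[0,0,90],R);twist(p+[0,0,110],R,26);twist(p+[0,0,150],R,26)
E
```

```text
clock: 46.42
ee_pos: [439.9, -3.6, 17.7]
tcp_rot: [-179.7, -54.1, 90.2]
force: [-0.6, -0.1, -0.6]
finger_gap: 85.3
gripper_force: 0.0
clock: 47.05
ee_pos: [440.6, -4.3, 19.2]
tcp_rot: [-179.9, -54.0, 90.3]
force: [-0.7, -3.9, 5.6]
finger_gap: 54.4
gripper_force: 84.8
clock: 47.92
ee_pos: [440.6, -6.0, 183.5]
tcp_rot: [-179.9, -54.0, 90.4]
force: [0.9, -0.3, -2.3]
finger_gap: 54.4
gripper_force: 84.2
[649.08773716  -4.70872302  52.87138221]
shift [-0.132  0.834  0.093] turn [  3.85 -17.21 -24.46] | shift after turn [-0.579 -0.017  0.622]
26 rows d [-0.028  0.023  0.004] w [ 0.148 -0.662 -0.941] mm/row 9.1 path [489. -27. 149.] [551. -37. 138.] [604. -30. 145.]
26 rows d [-0.027  0.026 -0.002] w [ 0.148 -0.662 -0.941] mm/row 9.3 path [494. -33. 158.] [558. -44. 160.] [609. -34. 177.]
```

```bash

python3 -m pendant '[{"tx":-0.027,"ty":0.026,"tz":-0.002,"wx":0.148,"wy":-0.662,"wz":-0.941,"gripper":0},{"tx":-0.027,"ty":0.026,"tz":-0.002,"wx":0.148,"wy":-0.662,"wz":-0.941,"gripper":0},{"tx":-0.027,"ty":0.026,"tz":-0.002,"wx":0.148,"wy":-0.662,"wz":-0.941,"gripper":0},{"tx":-0.027,"ty":0.026,"tz":-0.002,"wx":0.148,"wy":-0.662,"wz":-0.941,"gripper":0},{"tx":-0.027,"ty":0.026,"tz":-0.002,"wx":0.148,"wy":-0.662,"wz":-0.941,"gripper":0},{"tx":-0.027,"ty":0.026,"tz":-0.002,"wx":0.148,"wy":-0.662,"wz":-0.941,"gripper":0},{"tx":-0.027,"ty":0.026,"tz":-0.002,"wx":0.148,"wy":-0.662,"wz":-0.941,"gripper":0},{"tx":-0.027,"ty":0.026,"tz":-0.002,"wx":0.148,"wy":-0.662,"wz":-0.941,"gripper":0},{"tx":-0.027,"ty":0.026,"tz":-0.002,"wx":0.148,"wy":-0.662,"wz":-0.941,"gripper":0}]'
python3 -m pendant '[{"tx":-0.027,"ty":0.026,"tz":-0.002,"wx":0.148,"wy":-0.662,"wz":-0.941,"gripper":0},{"tx":-0.027,"ty":0.026,"tz":-0.002,"wx":0.148,"wy":-0.662,"wz":-0.941,"gripper":0},{"tx":-0.027,"ty":0.026,"tz":-0.002,"wx":0.148,"wy":-0.662,"wz":-0.941,"gripper":0},{"tx":-0.027,"ty":0.026,"tz":-0.002,"wx":0.148,"wy":-0.662,"wz":-0.941,"gripper":0},{"tx":-0.027,"ty":0.026,"tz":-0.002,"wx":0.148,"wy":-0.662,"wz":-0.941,"gripper":0},{"tx":-0.027,"ty":0.026,"tz":-0.002,"wx":0.148,"wy":-0.662,"wz":-0.941,"gripper":0},{"tx":-0.027,"ty":0.026,"tz":-0.002,"wx":0.148,"wy":-0.662,"wz":-0.941,"gripper":0},{"tx":-0.027,"ty":0.026,"tz":-0.002,"wx":0.148,"wy":-0.662,"wz":-0.941,"gripper":0},{"tx":-0.027,"ty":0.026,"tz":-0.002,"wx":0.148,"wy":-0.662,"wz":-0.941,"gripper":0}]'
python3 -m pendant '[{"tx":-0.027,"ty":0.026,"tz":-0.002,"wx":0.148,"wy":-0.662,"wz":-0.941,"gripper":0},{"tx":-0.027,"ty":0.026,"tz":-0.002,"wx":0.148,"wy":-0.662,"wz":-0.941,"gripper":0},{"tx":-0.027,"ty":0.026,"tz":-0.002,"wx":0.148,"wy":-0.662,"wz":-0.941,"gripper":0},{"tx":-0.027,"ty":0.026,"tz":-0.002,"wx":0.148,"wy":-0.662,"wz":-0.941,"gripper":0},{"tx":-0.027,"ty":0.026,"tz":-0.002,"wx":0.148,"wy":-0.662,"wz":-0.941,"gripper":0},{"tx":-0.027,"ty":0.026,"tz":-0.002,"wx":0.148,"wy":-0.662,"wz":-0.941,"gripper":0},{"tx":-0.027,"ty":0.026,"tz":-0.002,"wx":0.148,"wy":-0.662,"wz":-0.941,"gripper":0},{"tx":-0.027,"ty":0.026,"tz":-0.002,"wx":0.148,"wy":-0.662,"wz":-0.941,"gripper":0},{"tx":0,"ty":0,"tz":0,"wx":0,"wy":0,"wz":0,"gripper":0}]'
python3 - <<'E'
from h import *
p,R=place(2);rows(p+[0,0,90],R);rows(p+[0,0,5],R);held(110);print(robot.read_state()["joints"].round(1))
s=snap("scene");cv2.imwrite("pics/sc5.png",cv2.resize(s["image"][100:300,160:480,::-1],(800,500),interpolation=cv2.INTER_CUBIC))
E
```

```text
clock: 49.05
ee_pos: [512.7, -38.2, 155.0]
tcp_rot: [160.8, -23.4, 128.2]
force: [0.5, 0.2, -2.5]
finger_gap: 54.5
gripper_force: 84.2
clock: 50.18
ee_pos: [593.9, -38.6, 169.3]
tcp_rot: [163.3, 10.2, 152.8]
force: [0.4, 0.3, -2.0]
finger_gap: 54.4
gripper_force: 84.2
clock: 51.3
ee_pos: [648.6, -2.7, 201.0]
tcp_rot: [179.9, 35.9, -178.5]
force: [0.2, 0.1, -1.8]
finger_gap: 54.6
gripper_force: 84.4
shift [ 0.135 -0.009  0.189] turn [ 0.02 -0.03 -0.  ] | shift after turn [ 0.135 -0.008  0.189]
shift [ 0.334 -0.009  0.465] turn [ 0.02 -0.03 -0.  ] | shift after turn [ 0.335 -0.008  0.464]
scene ztop 242.7 zmin 169.0 c [642.6  -1.8] [60. 70.] 5.4
side ztop 243.4 zmin 170.0 c [629.   11.1] [ 63. 108.] 66.1
[ -9.2   1.4 -34.7  18.5   6.3  -8.7]
```

View pics/sc5.png

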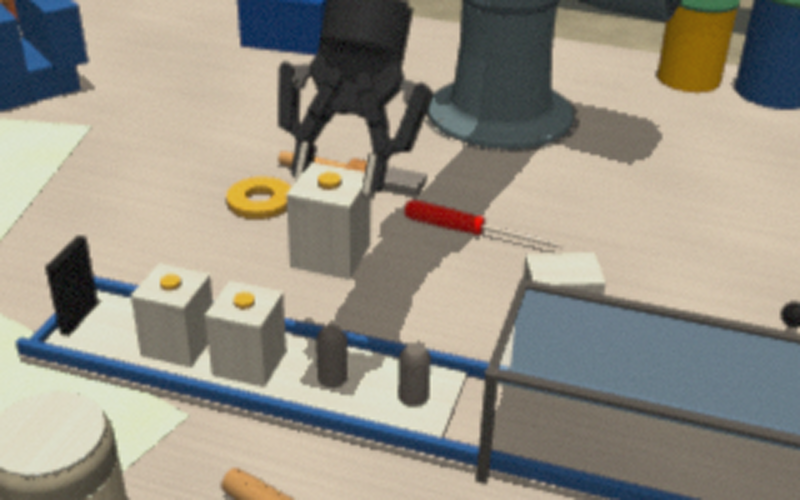

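sc5 shows A and B seated, with C held squarely above peg 2 (the peg is at (333,355)). Lowering it.

```bash

python3 -m pendant '[{"tx":0.028,"ty":-0.008,"tz":0.039,"wx":0,"wy":0,"wz":0,"gripper":0},{"tx":0.028,"ty":0,"tz":0.039,"wx":0,"wy":0,"wz":0,"gripper":0},{"tx":0.028,"ty":0,"tz":0.039,"wx":0,"wy":0,"wz":0,"gripper":0},{"tx":0.028,"ty":0,"tz":0.039,"wx":0,"wy":0,"wz":0,"gripper":0},{"tx":0.028,"ty":0,"tz":0.039,"wx":0,"wy":0,"wz":0,"gripper":0},{"tx":0.028,"ty":0,"tz":0.039,"wx":0,"wy":0,"wz":0,"gripper":0},{"tx":0.028,"ty":0,"tz":0.039,"wx":0,"wy":0,"wz":0,"gripper":0}]' 
python3 - <<'E'
from h import *
p,R=place(2);rows(p+[0,0,4],R);print(robot.read_state()["joints"].round(1))
E
```

```text
clock: 52.32
ee_pos: [650.8, -5.7, 117.2]
tcp_rot: [180.0, 36.0, -178.5]
force: [-0.5, 0.4, -2.1]
finger_gap: 54.6
gripper_force: 84.4
shift [0.147 0.004 0.191] turn [ 0.   -0.   -0.01] | shift after turn [0.147 0.004 0.191]
[ -9.5   7.5 -42.8   4.3   6.5  -8.9]
```

```bash

python3 -m pendant '[{"tx":0.029,"ty":0.002,"tz":0.038,"wx":0,"wy":0,"wz":0,"gripper":0},{"tx":0.029,"ty":0.002,"tz":0.038,"wx":0,"wy":0,"wz":0,"gripper":0},{"tx":0.029,"ty":0,"tz":0.038,"wx":0,"wy":0,"wz":0,"gripper":0},{"tx":0.029,"ty":0,"tz":0.038,"wx":0,"wy":0,"wz":0,"gripper":0},{"tx":0.025,"ty":0,"tz":0.032,"wx":0,"wy":0,"wz":0,"gripper":0},{"tx":0,"ty":0,"tz":0,"wx":0,"wy":0,"wz":0,"gripper":0}]' 
python3 -m pendant '[{"tx":0.003,"ty":0,"tz":0.004,"wx":0,"wy":0,"wz":0,"gripper":0},{"tx":0.003,"ty":0,"tz":0.004,"wx":0,"wy":0,"wz":0,"gripper":0},{"tx":0,"ty":0,"tz":0,"wx":0,"wy":0,"wz":0,"gripper":0}]' 
python3 - <<'E'
from h import *
held(80);print(robot.read_state()["joints"].round(1))
E
```

```text
clock: 53.08
ee_pos: [648.1, -4.6, 58.4]
tcp_rot: [179.9, 35.9, -178.6]
force: [-0.1, -0.4, -1.6]
finger_gap: 54.2
gripper_force: 84.4
clock: 53.45
ee_pos: [649.5, -4.8, 57.9]
tcp_rot: [180.0, 36.0, -178.5]
force: [-0.5, 0.7, -1.7]
finger_gap: 54.2
gripper_force: 84.4
scene ztop 96.2 zmin 82.0 c [ 647.3 -170.8] [61. 60.] 0.2
scene ztop 101.3 zmin 82.0 c [641.8  -5.9] [69. 60.] 89.1
scene ztop 96.1 zmin 82.0 c [649.3 -89.5] [60. 56.] 2.1
side ztop 102.5 zmin 81.0 c [652. -34.] [ 84. 220.] 29.1
[ -9.4  13.1 -47.5  -6.2   6.4  -8.8]
```

```bash

python3 -m pendant '[{"tx":0.003,"ty":0,"tz":0.004,"wx":0,"wy":0,"wz":0,"gripper":0},{"tx":0.003,"ty":0,"tz":0.004,"wx":0,"wy":0,"wz":0,"gripper":0},{"tx":0.003,"ty":0,"tz":0.004,"wx":0,"wy":0,"wz":0,"gripper":0},{"tx":0,"ty":0,"tz":0,"wx":0,"wy":0,"wz":0,"gripper":0}]' 

```

```text
clock: 54.05
ee_pos: [649.5, -4.8, 54.2]
tcp_rot: [180.0, 36.0, -178.5]
force: [-0.8, -0.5, -0.2]
finger_gap: 54.3
gripper_force: 84.5
```

```bash

python3 -m pendant '[{"tx":0,"ty":0,"tz":0,"wx":0,"wy":0,"wz":0,"gripper":0.76},{"tx":0,"ty":0,"tz":0,"wx":0,"wy":0,"wz":0,"gripper":0.76},{"tx":0,"ty":0,"tz":0,"wx":0,"wy":0,"wz":0,"gripper":0.76},{"tx":0,"ty":0,"tz":-0.03,"wx":0,"wy":0,"wz":0,"gripper":0.76},{"tx":0,"ty":0,"tz":-0.06,"wx":0,"wy":0,"wz":0,"gripper":0.76},{"tx":0,"ty":0,"tz":-0.08,"wx":0,"wy":0,"wz":0,"gripper":0.76},{"tx":0,"ty":0,"tz":-0.1,"wx":0,"wy":0,"wz":0,"gripper":0.76},{"tx":0,"ty":0,"tz":-0.1,"wx":0,"wy":0,"wz":0,"gripper":1},{"tx":0,"ty":0,"tz":-0.1,"wx":0,"wy":0,"wz":0,"gripper":1},{"tx":0,"ty":0,"tz":-0.1,"wx":0,"wy":0,"wz":0,"gripper":1}]' 
python3 - <<'E'
from h import *
held(80);bowls()
p,R=pick((430.7,179),112);p=p+[0,0,125]
rows(p,R);twist(p,R,26);twist(p,R,30)
E
```

```text
clock: 55.3
ee_pos: [564.6, -6.9, 170.1]
tcp_rot: [180.0, 36.0, -178.5]
force: [0.7, 0.1, -0.2]
finger_gap: 85.6
gripper_force: 0.0
scene ztop 96.2 zmin 81.0 c [ 646.8 -169.4] [60. 57.] 1.3
scene ztop 96.1 zmin 81.0 c [648.4 -89.7] [61. 57.] 2.9
scene ztop 96.0 zmin 81.0 c [641.5  -4.7] [60. 57.] 1.4
side ztop 98.4 zmin 81.0 c [647.3 -85. ] [ 63. 228.] 2.0
scene c [431.3 178.6] size [62. 77.] long axis 111.0
side c [430.6 180.1] size [56. 83.] long axis 112.9
shift [ 0.492  0.777 -0.221] turn [-2.96 19.46 18.84] | shift after turn [ 0.447 -0.222  0.804]
26 rows d [0.038 0.013 0.012] w [-0.114  0.749  0.725] mm/row 10.4 path [520.  24. 124.] [472.  76. 106.] [441. 129. 115.]
30 rows d [0.033 0.011 0.011] w [-0.099  0.649  0.628] mm/row 9.0 path [520.  24. 124.] [473.  75. 106.] [442. 129. 115.]
```

```bash

python3 -m pendant '[{"tx":0.041,"ty":0.014,"tz":0.013,"wx":-0.123,"wy":0.811,"wz":0.785,"gripper":1},{"tx":0.041,"ty":0.014,"tz":0.013,"wx":-0.123,"wy":0.811,"wz":0.785,"gripper":1},{"tx":0.041,"ty":0.014,"tz":0.013,"wx":-0.123,"wy":0.811,"wz":0.785,"gripper":1},{"tx":0.041,"ty":0.014,"tz":0.013,"wx":-0.123,"wy":0.811,"wz":0.785,"gripper":1},{"tx":0.041,"ty":0.014,"tz":0.013,"wx":-0.123,"wy":0.811,"wz":0.785,"gripper":1},{"tx":0.041,"ty":0.014,"tz":0.013,"wx":-0.123,"wy":0.811,"wz":0.785,"gripper":1},{"tx":0.041,"ty":0.014,"tz":0.013,"wx":-0.123,"wy":0.811,"wz":0.785,"gripper":1},{"tx":0.041,"ty":0.014,"tz":0.013,"wx":-0.123,"wy":0.811,"wz":0.785,"gripper":1},{"tx":0.041,"ty":0.014,"tz":0.013,"wx":-0.123,"wy":0.811,"wz":0.785,"gripper":1},{"tx":0.041,"ty":0.014,"tz":0.013,"wx":-0.123,"wy":0.811,"wz":0.785,"gripper":1},{"tx":0.041,"ty":0.014,"tz":0.013,"wx":-0.123,"wy":0.811,"wz":0.785,"gripper":1},{"tx":0.041,"ty":0.014,"tz":0.013,"wx":-0.123,"wy":0.811,"wz":0.785,"gripper":1}]' 
python3 -m pendant '[{"tx":0.041,"ty":0.014,"tz":0.013,"wx":-0.123,"wy":0.811,"wz":0.785,"gripper":1},{"tx":0.041,"ty":0.014,"tz":0.013,"wx":-0.123,"wy":0.811,"wz":0.785,"gripper":1},{"tx":0.041,"ty":0.014,"tz":0.013,"wx":-0.123,"wy":0.811,"wz":0.785,"gripper":1},{"tx":0.041,"ty":0.014,"tz":0.013,"wx":-0.123,"wy":0.811,"wz":0.785,"gripper":1},{"tx":0.041,"ty":0.014,"tz":0.013,"wx":-0.123,"wy":0.811,"wz":0.785,"gripper":1},{"tx":0.041,"ty":0.014,"tz":0.013,"wx":-0.123,"wy":0.811,"wz":0.785,"gripper":1},{"tx":0.041,"ty":0.014,"tz":0.013,"wx":-0.123,"wy":0.811,"wz":0.785,"gripper":1},{"tx":0.041,"ty":0.014,"tz":0.013,"wx":-0.123,"wy":0.811,"wz":0.785,"gripper":1},{"tx":0.041,"ty":0.014,"tz":0.013,"wx":-0.123,"wy":0.811,"wz":0.785,"gripper":1},{"tx":0.041,"ty":0.014,"tz":0.013,"wx":-0.123,"wy":0.811,"wz":0.785,"gripper":1},{"tx":0.041,"ty":0.014,"tz":0.013,"wx":-0.123,"wy":0.811,"wz":0.785,"gripper":1},{"tx":0.041,"ty":0.014,"tz":0.013,"wx":-0.123,"wy":0.811,"wz":0.785,"gripper":1}]' 
python3 - <<'E'
from h import *
bowls();print(robot.read_state()["joints"].round(1))
p,R=pick((430.7,179.2),112);print(p);rows(p,R)
E
```

```text
clock: 57.0
ee_pos: [477.4, 68.0, 105.0]
tcp_rot: [165.1, -9.0, 149.0]
force: [-0.4, -0.6, -0.1]
finger_gap: 85.5
gripper_force: 0.0
clock: 58.5
ee_pos: [428.4, 184.3, 140.4]
tcp_rot: [-179.6, -54.2, 111.6]
force: [-0.1, 0.3, -0.3]
finger_gap: 85.5
gripper_force: 0.0
scene c [429.3 177.9] size [62. 77.] long axis 109.8
side c [431.1 178.8] size [56. 82.] long axis 112.1
[-14.4  36.4  -7.7  85.5  40.6  38.6]
[428.77878596 183.95517162  17.00841578]
shift [-0.399  0.006  0.286] turn [-0.05 -0.04 -0.06] | shift after turn [-0.399  0.003  0.287]
```

```bash

python3 -m pendant '[{"tx":-0.044,"ty":0.004,"tz":0.032,"wx":0,"wy":0,"wz":0,"gripper":1},{"tx":-0.044,"ty":0,"tz":0.032,"wx":0,"wy":0,"wz":0,"gripper":1},{"tx":-0.044,"ty":0,"tz":0.032,"wx":0,"wy":0,"wz":0,"gripper":1},{"tx":-0.044,"ty":0,"tz":0.032,"wx":0,"wy":0,"wz":0,"gripper":1},{"tx":-0.044,"ty":0,"tz":0.032,"wx":0,"wy":0,"wz":0,"gripper":1},{"tx":-0.044,"ty":0,"tz":0.032,"wx":0,"wy":0,"wz":0,"gripper":1},{"tx":-0.044,"ty":0,"tz":0.032,"wx":0,"wy":0,"wz":0,"gripper":1},{"tx":-0.044,"ty":0,"tz":0.032,"wx":0,"wy":0,"wz":0,"gripper":1},{"tx":-0.044,"ty":0,"tz":0.031,"wx":0,"wy":0,"wz":0,"gripper":1},{"tx":0,"ty":0,"tz":0,"wx":0,"wy":0,"wz":0,"gripper":1}]' 
python3 -m pendant '[{"tx":0,"ty":0,"tz":0,"wx":0,"wy":0,"wz":0,"gripper":0},{"tx":0,"ty":0,"tz":0,"wx":0,"wy":0,"wz":0,"gripper":0},{"tx":0,"ty":0,"tz":0,"wx":0,"wy":0,"wz":0,"gripper":0},{"tx":0,"ty":0,"tz":0,"wx":0,"wy":0,"wz":0,"gripper":0},{"tx":0,"ty":0,"tz":0,"wx":0,"wy":0,"wz":0,"gripper":0}]' 80
python3 -m pendant '[{"tx":0.045,"ty":0,"tz":-0.032,"wx":0,"wy":0,"wz":0,"gripper":0},{"tx":0.08,"ty":0,"tz":-0.06,"wx":0,"wy":0,"wz":0,"gripper":0},{"tx":0.08,"ty":0,"tz":-0.06,"wx":0,"wy":0,"wz":0,"gripper":0},{"tx":0.08,"ty":0,"tz":-0.06,"wx":0,"wy":0,"wz":0,"gripper":0},{"tx":0.08,"ty":0,"tz":-0.06,"wx":0,"wy":0,"wz":0,"gripper":0},{"tx":0.08,"ty":0,"tz":-0.06,"wx":0,"wy":0,"wz":0,"gripper":0},{"tx":0.08,"ty":0,"tz":-0.06,"wx":0,"wy":0,"wz":0,"gripper":0}]'
python3 - <<'E'
from h import *
p,R=place(3);print(p)
rows(p+[0,0,90],R);twist(p+[0,0,150],R,24);twist(p+[0,0,180],R,24)
E
```

```text
clock: 59.85
ee_pos: [428.5, 184.4, 18.8]
tcp_rot: [-179.7, -54.1, 111.7]
force: [-0.2, -0.3, -0.1]
finger_gap: 85.7
gripper_force: 0.0
clock: 60.48
ee_pos: [429.7, 184.1, 20.3]
tcp_rot: [-179.9, -54.0, 111.9]
force: [-0.1, -3.6, 6.5]
finger_gap: 54.5
gripper_force: 84.6
clock: 61.35
ee_pos: [430.0, 182.4, 184.7]
tcp_rot: [-179.8, -54.0, 111.9]
force: [-0.1, -0.7, -1.4]
finger_gap: 54.3
gripper_force: 84.0
[646.88773716  78.29127698  52.87138221]
shift [-0.553  0.648 -0.478] turn [  2.96 -19.46 -18.84] | shift after turn [-0.594 -0.439  0.639]
24 rows d [-0.045  0.008 -0.011] w [ 0.123 -0.811 -0.785] mm/row 11.7 path [479. 131. 146.] [539.  96. 142.] [602.  77. 166.]
24 rows d [-0.044  0.01  -0.016] w [ 0.123 -0.811 -0.785] mm/row 11.9 path [484. 128. 154.] [545.  92. 158.] [606.  75. 190.]
```

```bash

python3 -m pendant '[{"tx":-0.044,"ty":0.01,"tz":-0.016,"wx":0.123,"wy":-0.811,"wz":-0.785,"gripper":0},{"tx":-0.044,"ty":0.01,"tz":-0.016,"wx":0.123,"wy":-0.811,"wz":-0.785,"gripper":0},{"tx":-0.044,"ty":0.01,"tz":-0.016,"wx":0.123,"wy":-0.811,"wz":-0.785,"gripper":0},{"tx":-0.044,"ty":0.01,"tz":-0.016,"wx":0.123,"wy":-0.811,"wz":-0.785,"gripper":0},{"tx":-0.044,"ty":0.01,"tz":-0.016,"wx":0.123,"wy":-0.811,"wz":-0.785,"gripper":0},{"tx":-0.044,"ty":0.01,"tz":-0.016,"wx":0.123,"wy":-0.811,"wz":-0.785,"gripper":0},{"tx":-0.044,"ty":0.01,"tz":-0.016,"wx":0.123,"wy":-0.811,"wz":-0.785,"gripper":0},{"tx":-0.044,"ty":0.01,"tz":-0.016,"wx":0.123,"wy":-0.811,"wz":-0.785,"gripper":0},{"tx":-0.044,"ty":0.01,"tz":-0.016,"wx":0.123,"wy":-0.811,"wz":-0.785,"gripper":0},{"tx":-0.044,"ty":0.01,"tz":-0.016,"wx":0.123,"wy":-0.811,"wz":-0.785,"gripper":0},{"tx":-0.044,"ty":0.01,"tz":-0.016,"wx":0.123,"wy":-0.811,"wz":-0.785,"gripper":0},{"tx":-0.044,"ty":0.01,"tz":-0.016,"wx":0.123,"wy":-0.811,"wz":-0.785,"gripper":0}]'
python3 -m pendant '[{"tx":-0.044,"ty":0.01,"tz":-0.016,"wx":0.123,"wy":-0.811,"wz":-0.785,"gripper":0},{"tx":-0.044,"ty":0.01,"tz":-0.016,"wx":0.123,"wy":-0.811,"wz":-0.785,"gripper":0},{"tx":-0.044,"ty":0.01,"tz":-0.016,"wx":0.123,"wy":-0.811,"wz":-0.785,"gripper":0},{"tx":-0.044,"ty":0.01,"tz":-0.016,"wx":0.123,"wy":-0.811,"wz":-0.785,"gripper":0},{"tx":-0.044,"ty":0.01,"tz":-0.016,"wx":0.123,"wy":-0.811,"wz":-0.785,"gripper":0},{"tx":-0.044,"ty":0.01,"tz":-0.016,"wx":0.123,"wy":-0.811,"wz":-0.785,"gripper":0},{"tx":-0.044,"ty":0.01,"tz":-0.016,"wx":0.123,"wy":-0.811,"wz":-0.785,"gripper":0},{"tx":-0.044,"ty":0.01,"tz":-0.016,"wx":0.123,"wy":-0.811,"wz":-0.785,"gripper":0},{"tx":-0.044,"ty":0.01,"tz":-0.016,"wx":0.123,"wy":-0.811,"wz":-0.785,"gripper":0},{"tx":-0.044,"ty":0.01,"tz":-0.016,"wx":0.123,"wy":-0.811,"wz":-0.785,"gripper":0},{"tx":-0.044,"ty":0.01,"tz":-0.016,"wx":0.123,"wy":-0.811,"wz":-0.785,"gripper":0},{"tx":-0.044,"ty":0.01,"tz":-0.016,"wx":0.123,"wy":-0.811,"wz":-0.785,"gripper":0}]'
python3 - <<'E'
from h import *
p,R=place(3);rows(p+[0,0,65],R);held(110);print(robot.read_state()["joints"].round(1))
E
```

```text
clock: 62.85
ee_pos: [535.8, 97.0, 154.5]
tcp_rot: [165.1, -8.5, 149.2]
force: [0.3, -0.7, -1.4]
finger_gap: 54.5
gripper_force: 84.0
clock: 64.35
ee_pos: [648.1, 80.0, 232.3]
tcp_rot: [-179.9, 36.1, -178.3]
force: [0.4, -0.8, -1.3]
finger_gap: 54.4
gripper_force: 84.1
shift [ 0.274 -0.006  0.367] turn [-0.    0.02  0.03] | shift after turn [ 0.273 -0.007  0.367]
scene ztop 274.8 zmin 200.0 c [641.7  80.2] [60. 69.] 2.4
side ztop 276.1 zmin 202.0 c [649.5  96.5] [45. 90.] 38.4
side ztop 263.2 zmin 217.0 c [614.1  73.1] [ 3. 21.] 4.7
[  1.5   0.3 -31.2  22.5   0.1  -0.1]
```

```bash

python3 -m pendant '[{"tx":0.027,"ty":-0.006,"tz":0.036,"wx":0,"wy":0,"wz":0,"gripper":0},{"tx":0.027,"ty":0,"tz":0.037,"wx":0,"wy":0,"wz":0,"gripper":0},{"tx":0.027,"ty":0,"tz":0.037,"wx":0,"wy":0,"wz":0,"gripper":0},{"tx":0.027,"ty":0,"tz":0.037,"wx":0,"wy":0,"wz":0,"gripper":0},{"tx":0.027,"ty":0,"tz":0.037,"wx":0,"wy":0,"wz":0,"gripper":0},{"tx":0.027,"ty":0,"tz":0.037,"wx":0,"wy":0,"wz":0,"gripper":0},{"tx":0.027,"ty":0,"tz":0.037,"wx":0,"wy":0,"wz":0,"gripper":0},{"tx":0.027,"ty":0,"tz":0.037,"wx":0,"wy":0,"wz":0,"gripper":0},{"tx":0.027,"ty":0,"tz":0.037,"wx":0,"wy":0,"wz":0,"gripper":0},{"tx":0.027,"ty":0,"tz":0.036,"wx":0,"wy":0,"wz":0,"gripper":0}]' 
python3 - <<'E'
from h import *
p,R=place(3);rows(p+[0,0,5],R);held(110);print(robot.read_state()["joints"].round(1))
E
```

```text
clock: 65.7
ee_pos: [648.0, 78.4, 117.2]
tcp_rot: [180.0, 36.0, -178.5]
force: [-0.9, 0.9, -1.2]
finger_gap: 54.1
gripper_force: 84.1
shift [ 0.143 -0.     0.189] turn [ 0.    0.   -0.01] | shift after turn [ 0.143 -0.     0.189]
scene ztop 160.5 zmin 112.0 c [641.1  78.9] [60. 69.] 3.4
side ztop 159.1 zmin 111.0 c [648.5  90.5] [47. 82.] 32.8
[  1.2   7.8 -42.6   3.8   0.2  -0.2]
```

```bash

python3 -m pendant '[{"tx":0.028,"ty":0,"tz":0.037,"wx":0,"wy":0,"wz":0,"gripper":0},{"tx":0.028,"ty":0,"tz":0.037,"wx":0,"wy":0,"wz":0,"gripper":0},{"tx":0.028,"ty":0,"tz":0.037,"wx":0,"wy":0,"wz":0,"gripper":0},{"tx":0.028,"ty":0,"tz":0.037,"wx":0,"wy":0,"wz":0,"gripper":0},{"tx":0.027,"ty":0,"tz":0.036,"wx":0,"wy":0,"wz":0,"gripper":0},{"tx":0,"ty":0,"tz":0,"wx":0,"wy":0,"wz":0,"gripper":0}]' 
python3 -m pendant '[{"tx":0.003,"ty":0,"tz":0.004,"wx":0,"wy":0,"wz":0,"gripper":0},{"tx":0.002,"ty":0,"tz":0.003,"wx":0,"wy":0,"wz":0,"gripper":0},{"tx":0,"ty":0,"tz":0,"wx":0,"wy":0,"wz":0,"gripper":0}]' 

```

```text
clock: 66.55
ee_pos: [645.6, 78.4, 58.4]
tcp_rot: [179.9, 35.8, -178.5]
force: [0.3, 0.1, -1.0]
finger_gap: 54.0
gripper_force: 84.2
clock: 66.92
ee_pos: [647.2, 78.4, 58.6]
tcp_rot: [179.9, 36.0, -178.5]
force: [-0.1, 0.3, -0.8]
finger_gap: 54.6
gripper_force: 84.2
```

```bash

python3 -m pendant '[{"tx":0.003,"ty":0,"tz":0.004,"wx":0,"wy":0,"wz":0,"gripper":0},{"tx":0.003,"ty":0,"tz":0.004,"wx":0,"wy":0,"wz":0,"gripper":0},{"tx":0.002,"ty":0,"tz":0.003,"wx":0,"wy":0,"wz":0,"gripper":0},{"tx":0,"ty":0,"tz":0,"wx":0,"wy":0,"wz":0,"gripper":0}]' 
python3 -m pendant '[{"tx":0,"ty":0,"tz":0,"wx":0,"wy":0,"wz":0,"gripper":0.76},{"tx":0,"ty":0,"tz":0,"wx":0,"wy":0,"wz":0,"gripper":0.76},{"tx":0,"ty":0,"tz":0,"wx":0,"wy":0,"wz":0,"gripper":0.76},{"tx":0,"ty":0,"tz":-0.03,"wx":0,"wy":0,"wz":0,"gripper":0.76},{"tx":0,"ty":0,"tz":-0.06,"wx":0,"wy":0,"wz":0,"gripper":0.76},{"tx":0,"ty":0,"tz":-0.08,"wx":0,"wy":0,"wz":0,"gripper":0.76},{"tx":0,"ty":0,"tz":-0.1,"wx":0,"wy":0,"wz":0,"gripper":0.76},{"tx":0,"ty":0,"tz":-0.1,"wx":0,"wy":0,"wz":0,"gripper":1},{"tx":0,"ty":0,"tz":-0.1,"wx":0,"wy":0,"wz":0,"gripper":1},{"tx":0,"ty":0,"tz":-0.1,"wx":0,"wy":0,"wz":0,"gripper":1}]' 
python3 - <<'E'
from h import *
held(80)
s=snap("scene");cv2.imwrite("pics/sc6.png",cv2.resize(s["image"][150:310,160:416,::-1],(800,500),interpolation=cv2.INTER_CUBIC))
p=[646,-286.7,220];R=frame([-1,-.0265,0],[0,0,-1]);rows(p,R)
E
```

```text
clock: 67.42
ee_pos: [646.8, 78.4, 54.5]
tcp_rot: [180.0, 36.0, -178.5]
force: [0.2, 0.6, -1.3]
finger_gap: 54.4
gripper_force: 84.2
clock: 68.68
ee_pos: [562.3, 76.1, 171.0]
tcp_rot: [180.0, 36.0, -178.5]
force: [-0.0, -0.3, -0.1]
finger_gap: 85.4
gripper_force: 0.0
scene ztop 96.0 zmin 81.0 c [ 647.8 -169.7] [61. 59.] 1.1
scene ztop 96.1 zmin 81.0 c [649.3 -89.8] [59. 58.] 1.3
scene ztop 96.2 zmin 81.0 c [640.5  -4.7] [59. 58.] 1.1
scene ztop 96.2 zmin 81.0 c [639.5  78.2] [59. 57.] 1.4
side ztop 98.6 zmin 81.0 c [644.6 -41.7] [ 62. 306.] 3.1
shift [-0.349 -1.46   0.016] turn [ 0.01  9.05 -0.01] | shift after turn [-0.29  -1.46  -0.193]
```

View pics/sc6.png

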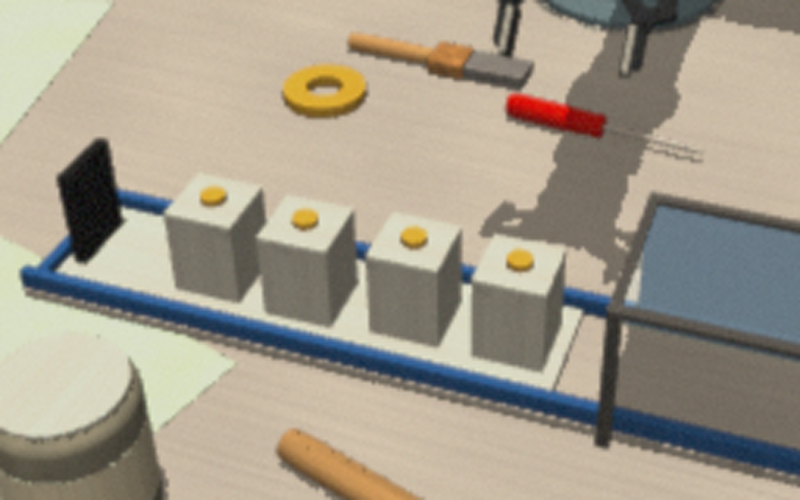

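All four bowls stand flat at 96 mm (scene). Back to the handle.

```bash

python3 -m pendant '[{"tx":0,"ty":-0.16,"tz":0,"wx":0,"wy":1,"wz":0,"gripper":1},{"tx":0,"ty":-0.162,"tz":0,"wx":0,"wy":1,"wz":0,"gripper":1},{"tx":0,"ty":-0.163,"tz":0,"wx":0,"wy":1,"wz":0,"gripper":1},{"tx":0,"ty":-0.163,"tz":0,"wx":0,"wy":1,"wz":0,"gripper":1},{"tx":0,"ty":-0.163,"tz":0,"wx":0,"wy":1,"wz":0,"gripper":1},{"tx":0,"ty":-0.163,"tz":0,"wx":0,"wy":1,"wz":0,"gripper":1},{"tx":0,"ty":-0.163,"tz":0,"wx":0,"wy":1,"wz":0,"gripper":1},{"tx":0,"ty":-0.163,"tz":0,"wx":0,"wy":1,"wz":0,"gripper":1},{"tx":0,"ty":-0.16,"tz":0,"wx":0,"wy":1,"wz":0,"gripper":1},{"tx":0,"ty":0,"tz":-0.1,"wx":0,"wy":0.05,"wz":0,"gripper":1},{"tx":-0.14,"ty":0,"tz":0,"wx":0,"wy":0,"wz":0,"gripper":1},{"tx":-0.15,"ty":0,"tz":0,"wx":0,"wy":0,"wz":0,"gripper":1}]'
python3 - <<'E'
from h import *
p=[646.2,-286.5,74];R=frame([-1,-.0265,0],[0,0,-1]);rows(p,R)
E
```

```text
clock: 70.32
ee_pos: [646.3, -287.7, 193.1]
tcp_rot: [180.0, -0.2, -178.6]
force: [-0.1, -0.8, -0.3]
finger_gap: 85.6
gripper_force: 0.0
shift [-0.002  0.005  0.476] turn [ 0.01 -0.05 -0.03] | shift after turn [0.    0.005 0.476]
```

```bash

python3 -m pendant '[{"tx":0,"ty":0.005,"tz":0.1,"wx":0,"wy":-0.05,"wz":0,"gripper":1},{"tx":0,"ty":0,"tz":0.1,"wx":0,"wy":0,"wz":0,"gripper":1},{"tx":0,"ty":0,"tz":0.1,"wx":0,"wy":0,"wz":0,"gripper":1},{"tx":0,"ty":0,"tz":0.1,"wx":0,"wy":0,"wz":0,"gripper":1},{"tx":0,"ty":0,"tz":0.05,"wx":0,"wy":0,"wz":0,"gripper":1},{"tx":0,"ty":0,"tz":0.026,"wx":0,"wy":0,"wz":0,"gripper":1},{"tx":0,"ty":0,"tz":0,"wx":0,"wy":0,"wz":0,"gripper":1}]' 
python3 -m pendant '[{"tx":0,"ty":0,"tz":0,"wx":0,"wy":0,"wz":0,"gripper":0},{"tx":0,"ty":0,"tz":0,"wx":0,"wy":0,"wz":0,"gripper":0},{"tx":0,"ty":0,"tz":0,"wx":0,"wy":0,"wz":0,"gripper":0},{"tx":0,"ty":0,"tz":0,"wx":0,"wy":0,"wz":0,"gripper":0},{"tx":0,"ty":0,"tz":0,"wx":0,"wy":0,"wz":0,"gripper":0},{"tx":0,"ty":0,"tz":0,"wx":0,"wy":0,"wz":0,"gripper":0},{"tx":0,"ty":0,"tz":0,"wx":0,"wy":0,"wz":0,"gripper":0},{"tx":0,"ty":0,"tz":0,"wx":0,"wy":0,"wz":0,"gripper":0}]' 80
python3 -m pendant '[{"tx":0,"ty":0.01,"tz":0,"wx":0,"wy":0,"wz":0,"gripper":0},{"tx":0,"ty":0.02,"tz":0,"wx":0,"wy":0,"wz":0,"gripper":0},{"tx":0,"ty":0.03,"tz":0,"wx":0,"wy":0,"wz":0,"gripper":0},{"tx":0,"ty":0.04,"tz":0,"wx":0,"wy":0,"wz":0,"gripper":0},{"tx":0,"ty":0.04,"tz":0,"wx":0,"wy":0,"wz":0,"gripper":0},{"tx":0,"ty":0.04,"tz":0,"wx":0,"wy":0,"wz":0,"gripper":0},{"tx":0,"ty":0.04,"tz":0,"wx":0,"wy":0,"wz":0,"gripper":0},{"tx":0,"ty":0.04,"tz":0,"wx":0,"wy":0,"wz":0,"gripper":0},{"tx":0,"ty":0.04,"tz":0,"wx":0,"wy":0,"wz":0,"gripper":0},{"tx":0,"ty":0.04,"tz":0,"wx":0,"wy":0,"wz":0,"gripper":0},{"tx":0,"ty":0.04,"tz":0,"wx":0,"wy":0,"wz":0,"gripper":0},{"tx":0,"ty":0.04,"tz":0,"wx":0,"wy":0,"wz":0,"gripper":0}]' 

```

```text
clock: 71.2
ee_pos: [645.1, -285.6, 75.3]
tcp_rot: [180.0, -0.0, -178.5]
force: [-0.4, 0.2, -0.3]
finger_gap: 85.1
gripper_force: 0.0
clock: 72.2
ee_pos: [645.2, -286.4, 76.2]
tcp_rot: [-179.9, 0.0, -178.5]
force: [-0.4, -4.0, 4.7]
finger_gap: 7.4
gripper_force: 78.9
clock: 73.7
ee_pos: [642.6, -184.0, 76.2]
tcp_rot: [-179.7, 0.0, -178.6]
force: [-1.3, -10.2, 3.6]
finger_gap: 7.2
gripper_force: 78.7
```

```bash

python3 -m pendant '[{"tx":0,"ty":0.04,"tz":0,"wx":0,"wy":0,"wz":0,"gripper":0},{"tx":0,"ty":0.04,"tz":0,"wx":0,"wy":0,"wz":0,"gripper":0},{"tx":0,"ty":0.04,"tz":0,"wx":0,"wy":0,"wz":0,"gripper":0},{"tx":0,"ty":0.04,"tz":0,"wx":0,"wy":0,"wz":0,"gripper":0},{"tx":0,"ty":0.04,"tz":0,"wx":0,"wy":0,"wz":0,"gripper":0},{"tx":0,"ty":0.04,"tz":0,"wx":0,"wy":0,"wz":0,"gripper":0},{"tx":0,"ty":0.04,"tz":0,"wx":0,"wy":0,"wz":0,"gripper":0},{"tx":0,"ty":0.04,"tz":0,"wx":0,"wy":0,"wz":0,"gripper":0},{"tx":0,"ty":0.04,"tz":0,"wx":0,"wy":0,"wz":0,"gripper":0},{"tx":0,"ty":0.04,"tz":0,"wx":0,"wy":0,"wz":0,"gripper":0},{"tx":0,"ty":0.04,"tz":0,"wx":0,"wy":0,"wz":0,"gripper":0},{"tx":0,"ty":0.04,"tz":0,"wx":0,"wy":0,"wz":0,"gripper":0}]' 
python3 -m pendant '[{"tx":0,"ty":0.04,"tz":0,"wx":0,"wy":0,"wz":0,"gripper":0},{"tx":0,"ty":0.04,"tz":0,"wx":0,"wy":0,"wz":0,"gripper":0},{"tx":0,"ty":0.04,"tz":0,"wx":0,"wy":0,"wz":0,"gripper":0},{"tx":0,"ty":0.04,"tz":0,"wx":0,"wy":0,"wz":0,"gripper":0},{"tx":0,"ty":0.04,"tz":0,"wx":0,"wy":0,"wz":0,"gripper":0},{"tx":0,"ty":0.04,"tz":0,"wx":0,"wy":0,"wz":0,"gripper":0},{"tx":0,"ty":0.04,"tz":0,"wx":0,"wy":0,"wz":0,"gripper":0},{"tx":0,"ty":0.04,"tz":0,"wx":0,"wy":0,"wz":0,"gripper":0},{"tx":0,"ty":0.04,"tz":0,"wx":0,"wy":0,"wz":0,"gripper":0},{"tx":0,"ty":0.04,"tz":0,"wx":0,"wy":0,"wz":0,"gripper":0},{"tx":0,"ty":0.03,"tz":0,"wx":0,"wy":0,"wz":0,"gripper":0},{"tx":0,"ty":0.02,"tz":0,"wx":0,"wy":0,"wz":0,"gripper":0}]' 

```

```text
clock: 75.2
ee_pos: [639.5, -63.9, 76.1]
tcp_rot: [-179.7, 0.0, -178.6]
force: [-0.5, -10.4, 4.3]
finger_gap: 7.3
gripper_force: 78.8
clock: 76.7
ee_pos: [636.6, 48.7, 76.1]
tcp_rot: [-179.7, 0.0, -178.6]
force: [-0.9, -12.8, 4.5]
finger_gap: 7.0
gripper_force: 79.1
```

```bash

python3 -m pendant '[{"tx":0,"ty":0.018,"tz":0,"wx":0,"wy":0,"wz":0,"gripper":0},{"tx":0,"ty":0.018,"tz":0,"wx":0,"wy":0,"wz":0,"gripper":0},{"tx":0,"ty":0.018,"tz":0,"wx":0,"wy":0,"wz":0,"gripper":0},{"tx":0,"ty":0.018,"tz":0,"wx":0,"wy":0,"wz":0,"gripper":0},{"tx":0,"ty":0.018,"tz":0,"wx":0,"wy":0,"wz":0,"gripper":0},{"tx":0,"ty":0.01,"tz":0,"wx":0,"wy":0,"wz":0,"gripper":0},{"tx":0,"ty":0.01,"tz":0,"wx":0,"wy":0,"wz":0,"gripper":0}]' 
python3 -m pendant '[{"tx":0,"ty":0.008,"tz":0,"wx":0,"wy":0,"wz":0,"gripper":0},{"tx":0,"ty":0.008,"tz":0,"wx":0,"wy":0,"wz":0,"gripper":0},{"tx":0,"ty":0.008,"tz":0,"wx":0,"wy":0,"wz":0,"gripper":0}]' 

```

```text
clock: 77.58
ee_pos: [635.8, 75.7, 76.1]
tcp_rot: [-179.6, 0.0, -178.6]
force: [0.1, -11.3, 5.2]
finger_gap: 7.1
gripper_force: 79.1
clock: 77.95
ee_pos: [635.6, 81.7, 76.2]
tcp_rot: [-179.6, 0.0, -178.6]
force: [0.0, -11.0, 5.1]
finger_gap: 7.1
gripper_force: 79.2
```

```bash

python3 -m pendant '[{"tx":0,"ty":0.006,"tz":0,"wx":0,"wy":0,"wz":0,"gripper":0},{"tx":0,"ty":0.006,"tz":0,"wx":0,"wy":0,"wz":0,"gripper":0},{"tx":0,"ty":0.006,"tz":0,"wx":0,"wy":0,"wz":0,"gripper":0}]'
python3 -m pendant '[{"tx":0,"ty":0.006,"tz":0,"wx":0,"wy":0,"wz":0,"gripper":0},{"tx":0,"ty":0.006,"tz":0,"wx":0,"wy":0,"wz":0,"gripper":0}]'
```

```text
clock: 78.32
ee_pos: [635.5, 86.1, 76.1]
tcp_rot: [-179.6, 0.0, -178.6]
force: [0.7, -11.6, 4.7]
finger_gap: 6.8
gripper_force: 79.2
clock: 78.58
ee_pos: [635.5, 86.6, 76.1]
tcp_rot: [-179.3, 0.0, -178.7]
force: [0.3, -19.9, 5.1]
finger_gap: 7.2
gripper_force: 79.3
```

```bash

python3 -m pendant '[{"tx":0,"ty":0.006,"tz":0,"wx":0,"wy":0,"wz":0,"gripper":0},{"tx":0,"ty":0.004,"tz":0,"wx":0,"wy":0,"wz":0,"gripper":0},{"tx":0,"ty":0,"tz":0,"wx":0,"wy":0,"wz":0,"gripper":0}]'
python3 -m pendant '[{"tx":0,"ty":-0.01,"tz":0,"wx":0,"wy":0,"wz":0,"gripper":0},{"tx":0,"ty":0,"tz":0,"wx":0,"wy":0,"wz":0,"gripper":0.5},{"tx":0,"ty":0,"tz":0,"wx":0,"wy":0,"wz":0,"gripper":0.5},{"tx":0,"ty":0,"tz":0,"wx":0,"wy":0,"wz":0,"gripper":0.5},{"tx":0,"ty":0,"tz":0,"wx":0,"wy":0,"wz":0,"gripper":0.5},{"tx":0,"ty":0,"tz":-0.1,"wx":0,"wy":0,"wz":0,"gripper":0.5},{"tx":0,"ty":0,"tz":-0.16,"wx":0,"wy":0,"wz":0,"gripper":0.5},{"tx":0,"ty":0,"tz":-0.2,"wx":0,"wy":0,"wz":0,"gripper":0},{"tx":0.2,"ty":0,"tz":-0.1,"wx":0,"wy":0,"wz":0,"gripper":0},{"tx":0.2,"ty":0,"tz":0,"wx":0,"wy":0,"wz":0,"gripper":0},{"tx":0.2,"ty":0,"tz":0,"wx":0,"wy":0,"wz":0,"gripper":0}]'
python3 - <<'E'
from h import *
s=snap("side");cv2.imwrite("pics/side7.png",cv2.resize(s["image"][170:360,110:414,::-1],(800,500),interpolation=cv2.INTER_CUBIC))
for n in("side","scene"):
    if n!="side":s=robot.snapshot(n)
    W=cloud(s);im=s["image"].astype(int)
    m=(im.max(-1)<90)&(W[...,2]>40)&(W[...,0]>450)&(W[...,0]<540)&(W[...,1]>380)&(W[...,1]<440)
    p=W[m];print(n,len(p),np.percentile(p,[5,50,95],axis=0).round(1).tolist())
    q=p[p[:,2]>85];print("knob",q.mean(0).round(1))
    dk=(im.sum(-1)<110)&(W[...,2]>50)&(W[...,2]<112)&(W[...,0]>590)&(W[...,0]<680)&(W[...,1]<110)&(W[...,1]>60)
    print("handle",np.median(W[dk],0).round(1))
E
```

```text
clock: 78.95
ee_pos: [635.5, 86.6, 76.1]
tcp_rot: [-179.1, 0.0, -178.8]
force: [-0.4, -22.4, 5.1]
finger_gap: 7.4
gripper_force: 79.3
clock: 80.32
ee_pos: [484.2, 89.3, 216.3]
tcp_rot: [179.9, 0.1, -178.5]
force: [0.8, 0.5, 0.3]
finger_gap: 0.2
gripper_force: 0.0
side 124 [[462.8, 404.4, 85.0], [471.0, 414.6, 96.5], [480.3, 420.6, 103.9]]
knob [470.7 413.8  96.6]
handle [632.2  92.9  98.2]
scene 82 [[475.6, 398.4, 83.5], [483.2, 407.0, 95.0], [487.3, 417.0, 101.2]]
knob [482.5 407.3  94.5]
handle [658.8  92.6  84. ]
```

View pics/side7.png

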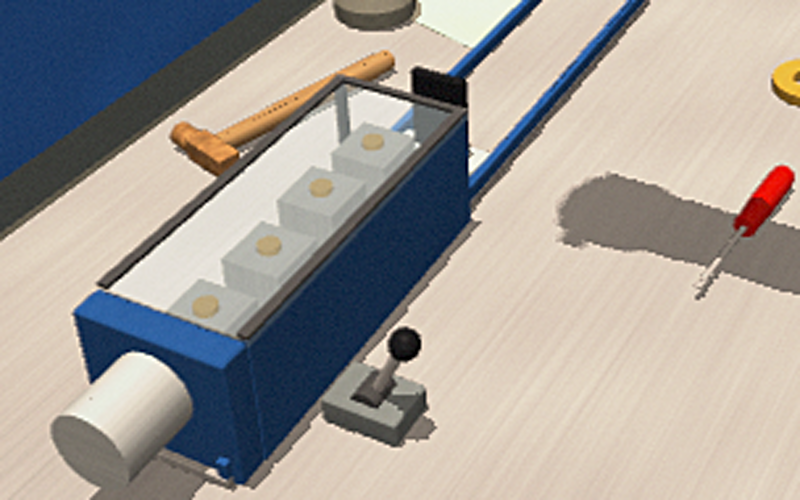

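Side7 shows the tray home with all four bowls under the hood. The lever leans towards the robot, with its knob at crop (405,343), about (477,410,95). Now pushing the switch.

```bash

python3 -m pendant '[{"tx":0.02,"ty":0.16,"tz":0,"wx":0,"wy":0,"wz":0,"gripper":0},{"tx":0.02,"ty":0.16,"tz":0,"wx":0,"wy":0,"wz":0,"gripper":0},{"tx":0.02,"ty":0.16,"tz":0,"wx":0,"wy":0,"wz":0,"gripper":0},{"tx":0.02,"ty":0.16,"tz":0,"wx":0,"wy":0,"wz":0,"gripper":0},{"tx":0.02,"ty":0.16,"tz":0,"wx":0,"wy":0,"wz":0,"gripper":0},{"tx":0.02,"ty":0.16,"tz":0,"wx":0,"wy":0,"wz":0,"gripper":0},{"tx":0.02,"ty":0.16,"tz":0,"wx":0,"wy":0,"wz":0,"gripper":0},{"tx":0.02,"ty":0.16,"tz":0,"wx":0,"wy":0,"wz":0,"gripper":0},{"tx":0,"ty":0,"tz":0.12,"wx":0,"wy":0,"wz":0,"gripper":0},{"tx":0,"ty":0,"tz":0.16,"wx":0,"wy":0,"wz":0,"gripper":0},{"tx":0,"ty":0,"tz":0.16,"wx":0,"wy":0,"wz":0,"gripper":0},{"tx":0,"ty":0,"tz":0.11,"wx":0,"wy":0,"wz":0,"gripper":0}]'
python3 - <<'E'
from h import *
rows([440,409,80],frame([-1,-.0265,0],[0,0,-1]))
E
```

```text
clock: 81.92
ee_pos: [436.2, 407.8, 76.3]
tcp_rot: [-180.0, -0.1, -178.5]
force: [-0.4, 1.0, -0.2]
finger_gap: 0.1
gripper_force: 0.0
shift [-0.015  0.004 -0.015] turn [-0.   -0.03 -0.  ] | shift after turn [-0.015  0.004 -0.015]
```

```bash

python3 -m pendant '[{"tx":-0.03,"ty":0.004,"tz":-0.012,"wx":0,"wy":0,"wz":0,"gripper":0},{"tx":-0.03,"ty":0,"tz":0,"wx":0,"wy":0,"wz":0,"gripper":0},{"tx":-0.03,"ty":0,"tz":0,"wx":0,"wy":0,"wz":0,"gripper":0},{"tx":-0.03,"ty":0,"tz":0,"wx":0,"wy":0,"wz":0,"gripper":0},{"tx":-0.03,"ty":0,"tz":0,"wx":0,"wy":0,"wz":0,"gripper":0},{"tx":-0.03,"ty":0,"tz":0,"wx":0,"wy":0,"wz":0,"gripper":0},{"tx":-0.03,"ty":0,"tz":0,"wx":0,"wy":0,"wz":0,"gripper":0},{"tx":-0.03,"ty":0,"tz":0,"wx":0,"wy":0,"wz":0,"gripper":0},{"tx":-0.03,"ty":0,"tz":0,"wx":0,"wy":0,"wz":0,"gripper":0},{"tx":-0.03,"ty":0,"tz":0,"wx":0,"wy":0,"wz":0,"gripper":0}]'
python3 -m pendant '[{"tx":-0.02,"ty":0,"tz":0,"wx":0,"wy":0,"wz":0,"gripper":0},{"tx":-0.01,"ty":0,"tz":0,"wx":0,"wy":0,"wz":0,"gripper":0},{"tx":0,"ty":0,"tz":0,"wx":0,"wy":0,"wz":0,"gripper":0}]'
python3 -m pendant '[{"tx":-0.012,"ty":0,"tz":0,"wx":0,"wy":0,"wz":0,"gripper":0},{"tx":-0.008,"ty":0,"tz":0,"wx":0,"wy":0,"wz":0,"gripper":0},{"tx":0,"ty":0,"tz":0,"wx":0,"wy":0,"wz":0,"gripper":0}]'
python3 - <<'E'
from h import *
s=snap("side");cv2.imwrite("pics/side8.png",cv2.resize(s["image"][240:360,190:340,::-1],(600,480),interpolation=cv2.INTER_CUBIC))
E
```

```text
clock: 83.18
ee_pos: [512.4, 410.7, 81.5]
tcp_rot: [180.0, -0.0, -178.5]
force: [0.9, 0.3, -0.4]
finger_gap: 0.2
gripper_force: 0.0
clock: 83.55
ee_pos: [519.4, 410.9, 81.5]
tcp_rot: [180.0, -0.0, -178.5]
force: [-0.5, 0.2, 0.4]
finger_gap: 0.4
gripper_force: 0.0
clock: 83.92
ee_pos: [524.5, 411.1, 81.5]
tcp_rot: [180.0, 0.0, -178.5]
force: [-0.3, -0.5, 0.6]
finger_gap: 0.1
gripper_force: 0.0
```

View pics/side8.png

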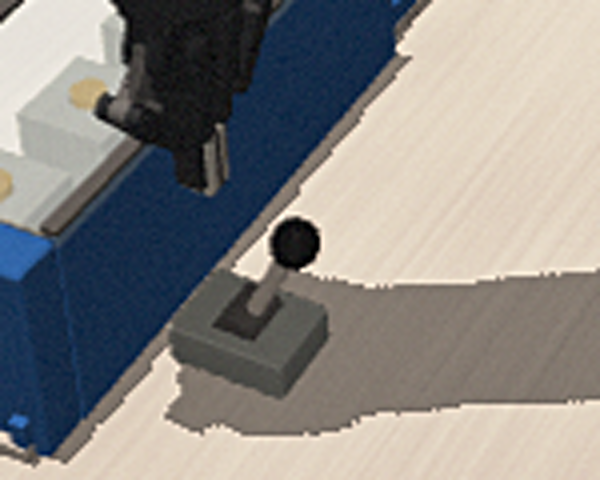

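The lever was missed: it still leans towards the robot, with its knob at crop (295,242). The fingertips show at (205,190). I'll triangulate the knob from both views.

```bash
python3 - <<'E'
from h import *
A=[];B=[]
S=robot.snapshot("side");Q=robot.snapshot("scene")
def proj(s,p):
    c=s["extrinsics"]@np.r_[p,1];k=s["camera_matrix"]@c[:3];return (k[:2]/k[2]).round(1)
for n,s in(("side",S),("scene",Q)):
    print(n,"tcp",proj(s,robot.read_state()["ee_pos"]),"knob guess",proj(s,[476,406,91]))
    im=s["image"].astype(int)
    u,v=(263.8,300.5) if n=="side" else (477.5,226)
    g=(im.max(-1)<70).astype(np.uint8);k,l,st,ce=cv2.connectedComponentsWithStats(g)
    for i in range(1,k):
        if np.hypot(*(ce[i]-[u,v]))<15 and st[i,4]>10: print(n,"blob",ce[i].round(1),st[i]);uv=ce[i]
    K=s["camera_matrix"];T=np.linalg.inv(s["extrinsics"]);r=T[:3,:3]@np.linalg.inv(K)@np.r_[uv,1];r/=np.linalg.norm(r)
    M=np.eye(3)-np.outer(r,r);A.append(M);B.append(M@T[:3,3])
X=np.linalg.lstsq(np.vstack(A),np.hstack(B),rcond=None);print(X[0],X[1])
cv2.imwrite("pics/sc9.png",cv2.resize(Q["image"][160:280,400:560,::-1],(640,480),interpolation=cv2.INTER_CUBIC))
E
```

```text
side tcp [242.3 296.6] knob guess [263.4 299.2]
side blob [250.  295.9] [248 293   6   7  14]
side blob [263.4 300.7] [258 295  12  13 120]
scene tcp [477.5 240.5] knob guess [476.7 224.7]
[ 682.1183555    -5.90373274 -233.37029896] [21595.13116741]
```

View pics/sc9.png

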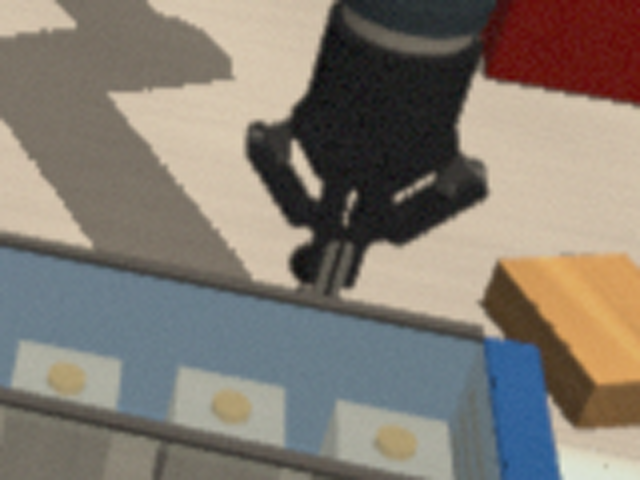

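The fingertips show about 14 mm above the commanded TCP, so they passed over the knob. I'll back off, go lower, and lean the tool so its body stays clear of the hood.

```bash

python3 -m pendant '[{"tx":0,"ty":0,"tz":-0.15,"wx":0,"wy":0,"wz":0,"gripper":0},{"tx":0.12,"ty":0,"tz":0,"wx":0,"wy":0,"wz":0,"gripper":0},{"tx":0.15,"ty":0,"tz":0,"wx":0,"wy":0,"wz":0,"gripper":0},{"tx":0.13,"ty":0,"tz":0,"wx":0,"wy":0,"wz":0,"gripper":0},{"tx":0,"ty":0,"tz":0,"wx":0,"wy":-1,"wz":0,"gripper":0},{"tx":0,"ty":0,"tz":0,"wx":0,"wy":-1,"wz":0,"gripper":0},{"tx":0,"ty":0,"tz":0,"wx":0,"wy":-1,"wz":0,"gripper":0},{"tx":0,"ty":0,"tz":0,"wx":0,"wy":-1,"wz":0,"gripper":0},{"tx":0,"ty":0,"tz":0,"wx":0,"wy":-1,"wz":0,"gripper":0},{"tx":0,"ty":0,"tz":0,"wx":0,"wy":-1,"wz":0,"gripper":0}]'
python3 - <<'E'
from h import *
l=np.radians(24);e=np.array([.99965,.0265,0])
R=frame([0,0,-1],np.sin(l)*e-[0,0,np.cos(l)])
rows([435,406,58],R);a=R.inv().apply(e*100)/250;print("100mm push",a.round(3))
E
```

```text
clock: 85.32
ee_pos: [424.3, 408.5, 119.4]
tcp_rot: [179.9, 24.1, -178.5]
force: [-0.1, -0.4, -0.5]
finger_gap: 0.3
gripper_force: 0.0
shift [ 0.062 -0.011  0.242] turn [ 0.01  0.04 -0.01] | shift after turn [ 0.061 -0.011  0.242]
100mm push [-0.365 -0.     0.163]
```

```bash

python3 -m pendant '[{"tx":0.02,"ty":-0.011,"tz":0.08,"wx":0,"wy":0,"wz":0,"gripper":0},{"tx":0.02,"ty":0,"tz":0.08,"wx":0,"wy":0,"wz":0,"gripper":0},{"tx":0.022,"ty":0,"tz":0.082,"wx":0,"wy":0,"wz":0,"gripper":0},{"tx":-0.027,"ty":0,"tz":0.012,"wx":0,"wy":0,"wz":0,"gripper":0},{"tx":-0.027,"ty":0,"tz":0.012,"wx":0,"wy":0,"wz":0,"gripper":0},{"tx":-0.027,"ty":0,"tz":0.012,"wx":0,"wy":0,"wz":0,"gripper":0},{"tx":-0.027,"ty":0,"tz":0.012,"wx":0,"wy":0,"wz":0,"gripper":0},{"tx":-0.027,"ty":0,"tz":0.012,"wx":0,"wy":0,"wz":0,"gripper":0}]'
python3 -m pendant '[{"tx":-0.027,"ty":0,"tz":0.012,"wx":0,"wy":0,"wz":0,"gripper":0},{"tx":-0.027,"ty":0,"tz":0.012,"wx":0,"wy":0,"wz":0,"gripper":0},{"tx":-0.027,"ty":0,"tz":0.012,"wx":0,"wy":0,"wz":0,"gripper":0},{"tx":-0.027,"ty":0,"tz":0.012,"wx":0,"wy":0,"wz":0,"gripper":0}]'
python3 - <<'E'
from h import *
s=robot.snapshot("side");cv2.imwrite("pics/side10.png",cv2.resize(s["image"][240:360,190:340,::-1],(600,480),interpolation=cv2.INTER_CUBIC))
E
```

```text
clock: 86.32
ee_pos: [472.4, 407.4, 58.1]
tcp_rot: [179.9, 24.0, -178.5]
force: [-2.1, -0.2, 1.6]
finger_gap: -0.1
gripper_force: 0.9
clock: 86.82
ee_pos: [501.8, 407.6, 57.3]
tcp_rot: [180.0, 24.0, -178.5]
force: [-1.5, 0.3, 0.3]
finger_gap: -0.0
gripper_force: 0.4
```

View pics/side10.png

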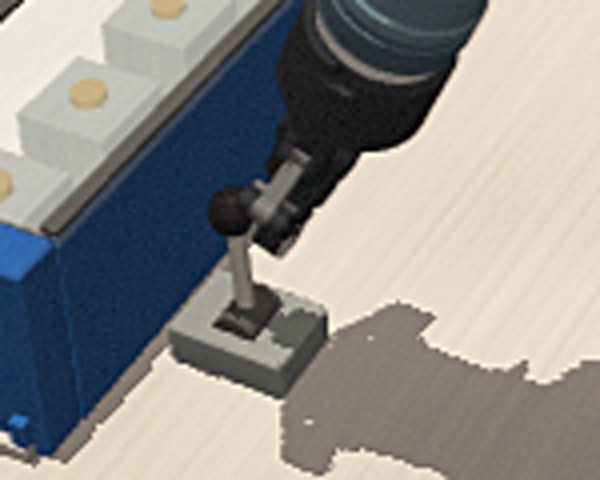

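The lever is moving and is about upright, with its knob at (232,210). I'll carry on to the stop.

```bash

python3 -m pendant '[{"tx":-0.027,"ty":0,"tz":0.012,"wx":0,"wy":0,"wz":0,"gripper":0},{"tx":-0.027,"ty":0,"tz":0.012,"wx":0,"wy":0,"wz":0,"gripper":0},{"tx":-0.027,"ty":0,"tz":0.012,"wx":0,"wy":0,"wz":0,"gripper":0}]'
python3 -m pendant '[{"tx":-0.014,"ty":0,"tz":0.006,"wx":0,"wy":0,"wz":0,"gripper":0},{"tx":-0.014,"ty":0,"tz":0.006,"wx":0,"wy":0,"wz":0,"gripper":0},{"tx":0,"ty":0,"tz":0,"wx":0,"wy":0,"wz":0,"gripper":0}]'
python3 - <<'E'
from h import *
s=robot.snapshot("side");cv2.imwrite("pics/side11.png",cv2.resize(s["image"][240:360,190:340,::-1],(600,480),interpolation=cv2.INTER_CUBIC))
E
```

```text
clock: 87.25
ee_pos: [523.6, 408.1, 57.1]
tcp_rot: [180.0, 23.9, -178.5]
force: [-2.1, 0.2, -0.1]
finger_gap: 0.3
gripper_force: 0.6
clock: 87.62
ee_pos: [531.8, 408.6, 58.0]
tcp_rot: [179.9, 24.0, -178.6]
force: [-0.1, 0.3, -0.2]
finger_gap: -0.3
gripper_force: 0.0
```

View pics/side11.png

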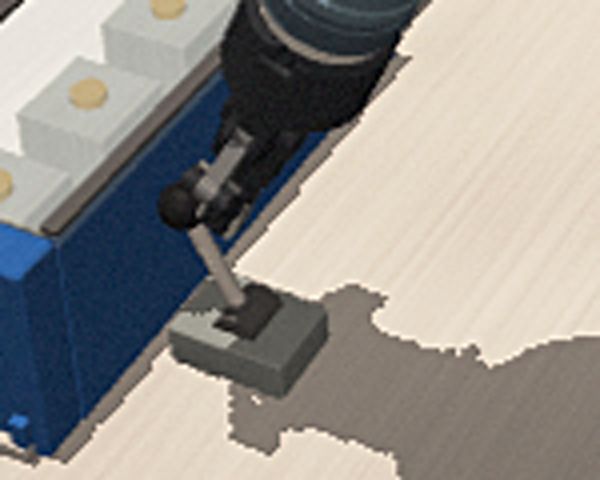

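The lever now leans away, with its knob at (180,203). I'll push in small steps until the stop shows in the force, then confirm the angle numerically.

```bash

python3 -m pendant '[{"tx":-0.009,"ty":0,"tz":0.004,"wx":0,"wy":0,"wz":0,"gripper":0},{"tx":-0.009,"ty":0,"tz":0.004,"wx":0,"wy":0,"wz":0,"gripper":0},{"tx":0,"ty":0,"tz":0,"wx":0,"wy":0,"wz":0,"gripper":0}]'
python3 -m pendant '[{"tx":-0.009,"ty":0,"tz":0.004,"wx":0,"wy":0,"wz":0,"gripper":0},{"tx":0,"ty":0,"tz":0,"wx":0,"wy":0,"wz":0,"gripper":0}]'
python3 -m pendant '[{"tx":-0.009,"ty":0,"tz":0.004,"wx":0,"wy":0,"wz":0,"gripper":0},{"tx":0,"ty":0,"tz":0,"wx":0,"wy":0,"wz":0,"gripper":0}]'
```

```text
clock: 88.05
ee_pos: [534.2, 408.8, 57.2]
tcp_rot: [180.0, 23.8, -178.4]
force: [-8.5, -1.7, 4.8]
finger_gap: -0.1
gripper_force: 4.5
clock: 88.3
ee_pos: [534.6, 408.8, 57.0]
tcp_rot: [180.0, 23.7, -178.3]
force: [-15.4, -1.9, 11.3]
finger_gap: 0.1
gripper_force: 9.5
clock: 88.55
ee_pos: [534.8, 408.8, 56.7]
tcp_rot: [180.0, 23.5, -178.2]
force: [-25.4, -1.9, 17.5]
finger_gap: -0.2
gripper_force: 14.5
```

The lever is at its stop. Backing off and up, then checking everything.

```bash

python3 -m pendant '[{"tx":0.03,"ty":0,"tz":-0.014,"wx":0,"wy":0,"wz":0,"gripper":0},{"tx":0.1,"ty":0,"tz":-0.045,"wx":0,"wy":0,"wz":0,"gripper":0},{"tx":0.15,"ty":0,"tz":-0.07,"wx":0,"wy":0,"wz":0,"gripper":0},{"tx":0.1,"ty":0,"tz":-0.15,"wx":0,"wy":0,"wz":0,"gripper":0},{"tx":0,"ty":0,"tz":-0.2,"wx":0,"wy":0,"wz":0,"gripper":0},{"tx":0,"ty":0,"tz":-0.1,"wx":0,"wy":0,"wz":0,"gripper":0},{"tx":0,"ty":0,"tz":0,"wx":0,"wy":0,"wz":0,"gripper":0}]'
python3 - <<'E'
from h import *
for n in("side","scene"):
    s=robot.snapshot(n);W=cloud(s);im=s["image"].astype(int)
    m=(im.max(-1)<70)&(W[...,2]>80)&(W[...,2]<112)&(W[...,0]>455)&(W[...,0]<575)&(W[...,1]>385)&(W[...,1]<430)
    if m.sum(): print(n,"knob",m.sum(),W[m].mean(0).round(1))
    dk=(im.sum(-1)<110)&(W[...,2]>50)&(W[...,2]<112)&(W[...,0]>590)&(W[...,0]<680)&(W[...,1]<110)&(W[...,1]>60)
    print("handle",np.median(W[dk],0).round(1))
    # bosses seen through the roof: brass pixels
    hsv=cv2.cvtColor(s["image"],cv2.COLOR_RGB2HSV);b=cv2.inRange(hsv,(12,50,90),(30,255,255))
    k,l,st,ce=cv2.connectedComponentsWithStats(b)
    for i in range(1,k):
        if 20<st[i,4]<200:
            x=pix(s,*ce[i],102)
            if 590<x[0]<690 and 150<x[1]<510: print(n,"boss",x.round(1))
E
```

```text
clock: 89.42
ee_pos: [396.6, 406.8, 154.2]
tcp_rot: [179.7, 24.2, -178.6]
force: [0.3, 0.5, 0.4]
finger_gap: -0.2
gripper_force: 0.0
side knob 136 [541.  415.6  94.6]
handle [632.6  92.9  97.8]
side boss [636.1 206.5 102. ]
side boss [637.6 286.1 102. ]
side boss [629.1 371.1 102. ]
side boss [627.4 453.6 102. ]
handle [656.4  92.6  84. ]
scene boss [642.6 204.3 102. ]
scene boss [644.1 283.4 102. ]
scene boss [635.4 368.4 102. ]
scene boss [633.8 450.7 102. ]
```

```bash
python3 -c "
from workcell import robot
print(robot.finish_job())"
```

```text
the job is handed in; nothing more can be done
None
```

The job is handed in: all four bowls stand upside down, flat on their own pegs, and the tray is home against the end box. After that I pushed the switch lever over to its stop (the first pass went over the knob and missed it).

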